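# Set up a specimen documentation photo

## Task

Set up the documentation photo: lay the aluminium plate whose holes match the two dowel pins over the pins of the white photo board, so that it lies flat and fully home on the blue bar. Then stand the red mount on the plate's middle circle, the green mount on the end circle beside the green tag and the grey iron coupon on the end circle beside the yellow tag, each centred on its circle with its polished or sawn face up as it lies now. Leave the black mount and the canister where they are, and let go of everything.

Things in the scene. Friction and masses are not known exactly. Their poses are not given: they have to be found in the camera images.
- board: White fixed board 130 x 270 x 3 mm; on it a blue rest bar, 36 mm wide, 234 mm long, top 19 mm above the worktop. Two steel dowel pins (8 mm, tapered tips) stand 12.5 mm above the bar at y = +105 and -105 mm. Origin: on the worktop under the bar's middle; x away from the robot, y left along the bar, z up; turned up to 15 deg.
- plate_wide_c (a point): Aluminium plate 54 (x) x 240 (y) x 10 mm, 0.3 kg, three engraved circles: middle and 60 mm to each side. Two 12 mm through holes 210 mm apart fit the pins, either way round, 2 mm play to each side; once home its top is 29 mm above the worktop and it overhangs the bar 9 mm front and back. Point: its centre, half-way up. Starts flat, long side roughly across, left to right.
- plate_narrow_c (a point): A second aluminium plate, like the first (54 x 240 x 10 mm, same circles), but its two 12 mm holes are 170 mm apart, so it cannot go down over the pins; not needed. Point: its centre, half-way up; x across, y along. Starts flat on the worktop.
- red_mount_c (a point): Dark red resin specimen mount, an upright disc 38 mm across and 20 mm high with a polished triangle of metal in its top face; take it by its rim from above; any yaw. Point: its centre, half-way up, z up.
- green_mount_c (a point): Green resin specimen mount, an upright disc 30 mm across and 18 mm high with a polished L of metal in its top face; take it by its rim from above; any yaw. Point: its centre, half-way up, z up.
- coupon_c (a point): Grey cut cast-iron coupon, a block 22 mm (its x) by 30 mm (its y) and 24 mm high, 0.11 kg, sawn face up. Point: its centre, half-way up, z up.
- green_spot (a point): Centre of the end circle beside the green tag, at the plate's top (29 mm above the worktop) once the plate is home; 60 mm along the bar from its middle, left in some starts, right in others. The green tag, a fixed block 20 x 32 mm, top 10 mm above the worktop, is centred 55 mm in front of this point (along the board's -x).
- yellow_spot (a point): The same for the yellow tag (same size, other end of the bar): the centre of the end circle beside the yellow tag, 29 mm above the worktop, 55 mm behind the tag.
- black_mount_c (a point): Black resin mount, 30 mm across and 16 mm high, standing loose on the worktop; to be left alone. Point: its centre, half-way up.
- canister_c (a point): Grey canister with a black screw cap, 38 mm across and 54 mm high, standing loose behind the board; to be left alone. Point: its centre, half-way up.
There are look-alikes about, which are no part of the job. Of the things like the part that bears red_mount_c, leave any that is orange; of the rest the larger one is meant.

How it is judged (in metres and radians):
On the way:
1. the matching plate lies home over both pins (horizontal distance between plate_wide_c and board below 0.006 m and z of plate_wide_c in the frame of board between 0.021 and 0.0265 m and angle between plate_wide_c's own z axis and vertical below 0.05 rad and angle between the y axis of plate_wide_c and the y axis of board, either way round below 0.06 rad), for 0.2 s.
At the end, for the whole second after the job is handed in: The matching plate lies flat on the bar over both pins (within 6 mm of centred); on it stand, upright and at rest, the red mount in the middle, the green mount beside the green tag and the coupon beside the yellow tag, each within 12 mm of its place (all of step 1 and horizontal distance between red_mount_c and board below 0.012 m and angle between each of red_mount_c, green_mount_c, coupon_c's own z axis and vertical below 0.1 rad and z of red_mount_c in the frame of board between 0.035 and 0.043 m and horizontal distance between green_mount_c and green_spot below 0.012 m and z of green_mount_c in the frame of board between 0.034 and 0.042 m and horizontal distance between coupon_c and yellow_spot below 0.012 m and z of coupon_c in the frame of board between 0.037 and 0.045 m and linear speed of each of plate_wide, red_mount, green_mount, coupon below 0.02 m/s); the robot touches nothing.
It fails at once if the black mount or the canister is moved by more than 25 mm (distance of any of black_mount_c, canister_c from where it was at the start of the episode above 0.025 m).
It also fails if it takes over 90 s, if anything falls off the work surface, if the arm or the gripper's body presses on something with over 40 N, if the wrist force passes 120 N, or if a joint passes its speed limit or range.

## Robot

A 6-joint arm with a two-finger parallel gripper is mounted at the origin on a cart in front of the work surface, level with it; the furniture and walls round the work are solid. World frame = base frame: x ahead of the robot, y to its left, z up, the work surface at z = 0. Lengths are in mm, angles in rad, forces in N, time in s.
With the tool pointing down it reaches from about 400 to 925 mm from the base axis. Payload 3.4 kg.
Tool frame: the origin (TCP) lies at the very end of the fingers, on their centre line; the grasp point (between the pads) lies robot.grasp_offset behind it (robot.grasp_offset is the distance from the TCP to the grasp point, in mm); z points along the fingers, y is the direction in which the jaws open and shut (so a half turn about z gives the same grasp; the last joint's range is limited). The gripper opens to 85 mm and grips with 20 to 120 N. Pads are 22 mm wide; open, the fingers measure 114 mm over their backs; the gripper's body (76 mm by 85 mm) begins 54 mm behind the grasp point. The pads swing forward as they close: fully open they stand 13 mm farther back than shut.
Start: joints at [-1.31, 0.307, 1.506, -0, 1.328, -0.073], TCP at [188.367, -543.276, 231.305] pointing down, gripper open.
Joint ranges: [-3.12, 3.12], [-1.05, 2.28], [0.14, 2.33], [-1.42, 4.57], [0.1, 2.73], [-2.68, 2.68]. Speed limits (rad/s): [2.57, 2.57, 3.14, 3.14, 3.14, 3.14].

## Interface

Orientations are given as [roll, pitch, yaw] about the fixed x, y, z axes, in that order (R = Rz(yaw) Ry(pitch) Rx(roll)).
In Python, from station import robot gives the robot as it stands. The module is installed in compiled form; this text tells all that it offers.
- The arm moves only by the tool send_rows, never from a script. Its argument "rows" is a list that holds one entry, the list of rows, each a list of 5 numbers: the shift along the tool's x, y, z in m, then the turn about the tool's z in rad, then the closure in counts, from 0 (fully open) to 255 (shut). A call has 1 to 10 rows; each row shifts and turns the commanded pose from where the row before left it, along the tool's axes as they then stand; what a row does not reach is not made up. A row lasts 1/10 s, in which the tool goes at most 50 mm and 8.59 degrees, less where a joint would pass 70% of its speed; a pose out of reach is approached as far as the arm can. A call is refused whole if a number of a shift passes 0.05 or a number of a turn 0.15, either way. A call with a gripper value outside its range is refused whole. The fingers move at their own pace and stop on an object; "force" is the grip in N (left out, the last holds). Time passes only in rows, so rows that do not move let the fingers close. It gives the time, the measured TCP pose, the force and the opening at its end, in the units of the state.
- robot.read_state(): the state, without advancing time (a new reading comes with each control period).
- robot.grab_frame(name): name is "scene" or "side" or "wrist"; returns a dict with "pixels" (420x560x3 uint8, blue, green, red), "fx", "fy", "cx", "cy" (pixels), "R" (3x3) and "t" (3): a world point X has camera coordinates R X + t. Camera axes: x right, y down, z forward; pixel columns grow to the right and rows downward; lengths in mm; the calibration is good to about 2 mm. A picture is of the moment at which its call begins. There is no depth.
- robot.job_done(): hands the job in, once; it reports no verdict.
The state is a dict: "t": time; "qpos": joint angles; "dq": joint speeds; "effort": joint torques, N m; "tcp_pos": TCP position; "tcp_rot": TCP orientation; "force": force on the tool from outside, world axes, zero at the start; "torque": the same for the moment, N m; "width": finger opening in mm.
Only numpy, scipy, OpenCV 4.12 (cv2) and the standard library are available. Lean on these libraries where they do the work, as an engineer would, in place of code of your own. Each camera call takes 0.05 s, during which the arm holds its last target.

## Working session

There is one attempt and no reset: what is moved stays moved. The work goes in short steps, Python scripts to look and compute and a tool call to move; the robot and the scene stay as the last step left them, time stands still between calls to the robot, and variables do not carry over. Pictures are saved under pics/ and viewed, and the job is handed in when it is done.

Besides the shell and the picture viewer there is one more tool, called after "Request:" as name(argument=value, ...), one argument or row to a line, values as JSON. send_rows: Moves the arm, as the interface text tells. Its arguments: {"type":"object","properties":{"rows":{"type":"array"},"force":{"type":"number"}},"required":["rows"]}

```bash
mkdir -p pics; ls; python3 - <<'E'
from station import robot
import cv2
s=robot.read_state()
for k,v in s.items(): print(k,v)
print(robot.grasp_offset)
for n in ("scene","side","wrist"):
    f=robot.grab_frame(n)
    cv2.imwrite(f"pics/{n}0.png",f["pixels"])
    print(n,f["fx"],f["fy"],f["cx"],f["cy"],f["R"],f["t"])
E
```

```text
pics
t 0.0
qpos [-1.31050995e+00  3.07588125e-01  1.50764573e+00 -3.80100371e-05
  1.32837621e+00 -7.35164629e-02]
dq [-0.00061798 -0.00031076 -0.00020414  0.00043829 -0.00287989 -0.00075141]
effort [ 4.51960459e-04 -4.57550955e+01 -2.51915556e+01  1.20720415e-05
  1.35552391e-02  1.57130262e-05]
tcp_pos [ 188.17299472 -542.62433936  230.38278929]
tcp_rot [-3.13957798e+00 -1.11398778e-04  3.33811891e-01]
force [-0.28145146 -0.14616041  0.16254471]
torque [-0.0182039   0.00201374  0.035742  ]
width 85.22559992427493
18.700000000000003
scene 390.4138645016545 390.4138645016545 282.59359880724645 215.85311084879837 [[ 8.98089788e-01 -4.39811638e-01  6.74505402e-04]
 [-2.55331638e-01 -5.22631457e-01 -8.13426158e-01]
 [ 3.58106809e-01  7.30357503e-01 -5.81667801e-01]] [-572.25521275  144.53709349  745.77531949]
side 546.6467686014742 546.6467686014742 270.3811581664461 203.50068964508185 [[ 0.99978194 -0.01513098  0.01439176]
 [ 0.00729185 -0.39284159 -0.91957725]
 [ 0.01956779  0.91948167 -0.39264559]] [-602.96378439    9.83161086 1328.77868879]
wrist 318.1440455073351 318.1440455073351 277.8469771539327 211.92115754764143 [[ 0.32716983 -0.94496486 -0.00114596]
 [-0.89890268 -0.31159553  0.30802954]
 [-0.29143416 -0.09974787 -0.9513761 ]] [-574.53431114  -41.01786415  381.54881462]
```

View pics/scene0.png

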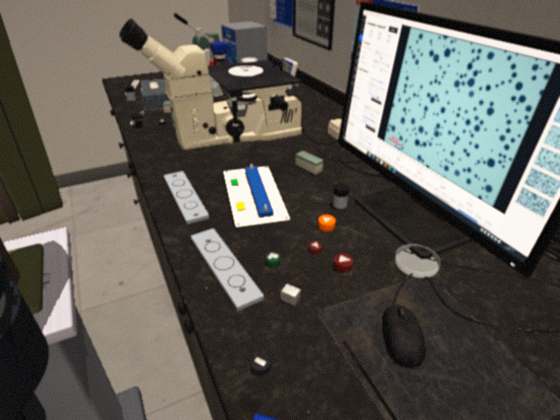

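View pics/side0.png

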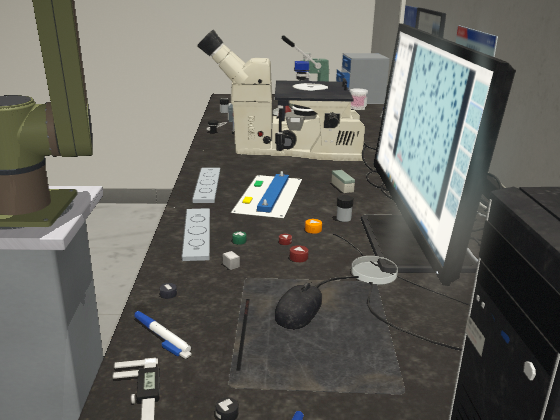

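View pics/wrist0.png

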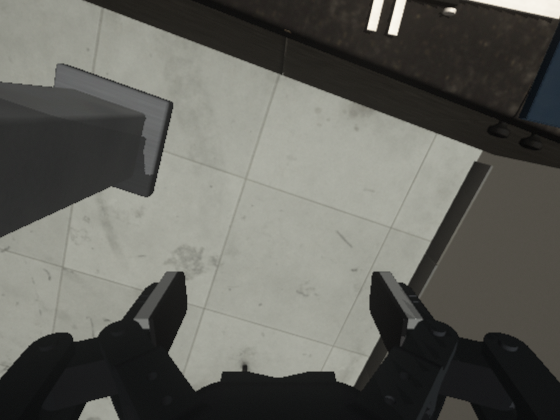

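The scene and side views show two plates (side ≈ (206,185) and (197,234)), the board at (268,195), green at (239,237), coupon at (231,260), two reds at (285,239) and (299,254), orange at (313,226), black at (168,291) and the canister at (344,208). I'll zoom in to measure them.

```bash
cat > h.py <<'E'
import numpy as np, cv2
from station import robot
def ray(f,u,v,z):
    R=np.array(f["R"]);t=np.array(f["t"])
    d=R.T@np.array([(u-f["cx"])/f["fx"],(v-f["cy"])/f["fy"],1.]); c=-R.T@t
    return c+d*(z-c[2])/d[2]
def proj(f,X):
    p=np.array(f["R"])@np.array(X,float)+np.array(f["t"]); return f["fx"]*p[0]/p[2]+f["cx"],f["fy"]*p[1]/p[2]+f["cy"]
def crop(f,x0,y0,x1,y1,s,name):
    cv2.imwrite("pics/"+name,cv2.resize(f["pixels"][y0:y1,x0:x1],None,fx=s,fy=s,interpolation=cv2.INTER_CUBIC))
E
python3 - <<'E'
from h import *
f=robot.grab_frame("scene");crop(f,155,155,315,275,5,"sc_a.png"); crop(f,225,170,385,290,5,"sc_b.png")
f=robot.grab_frame("side");crop(f,175,155,335,275,5,"si_a.png")
E
```

```text
(no output)
```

View pics/sc_a.png

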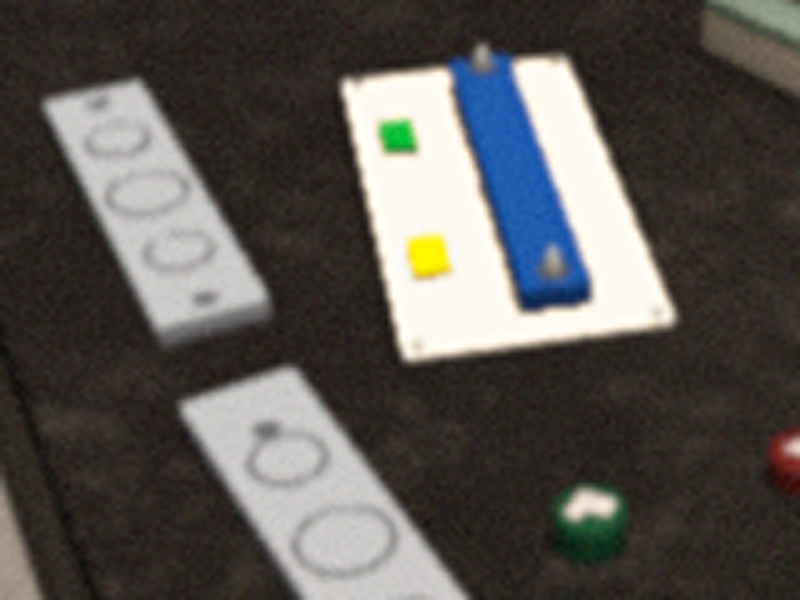

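View pics/si_a.png

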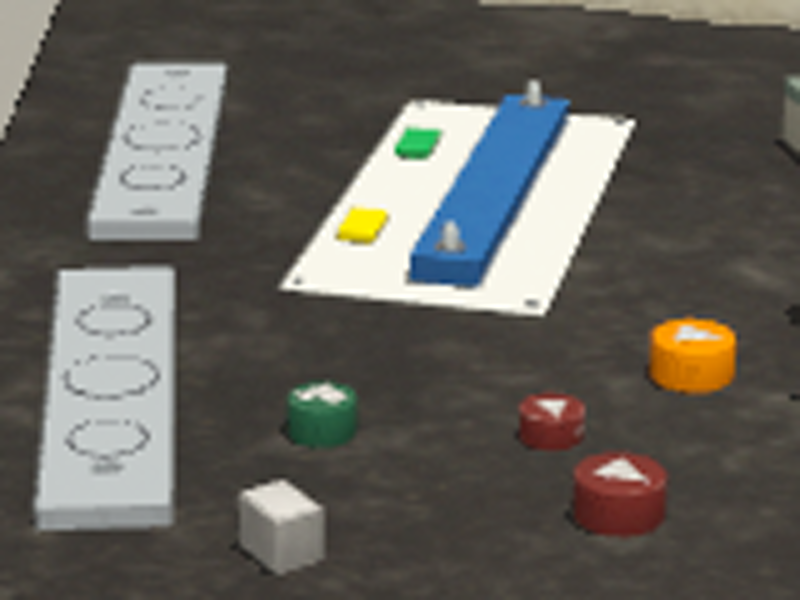

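View pics/sc_b.png

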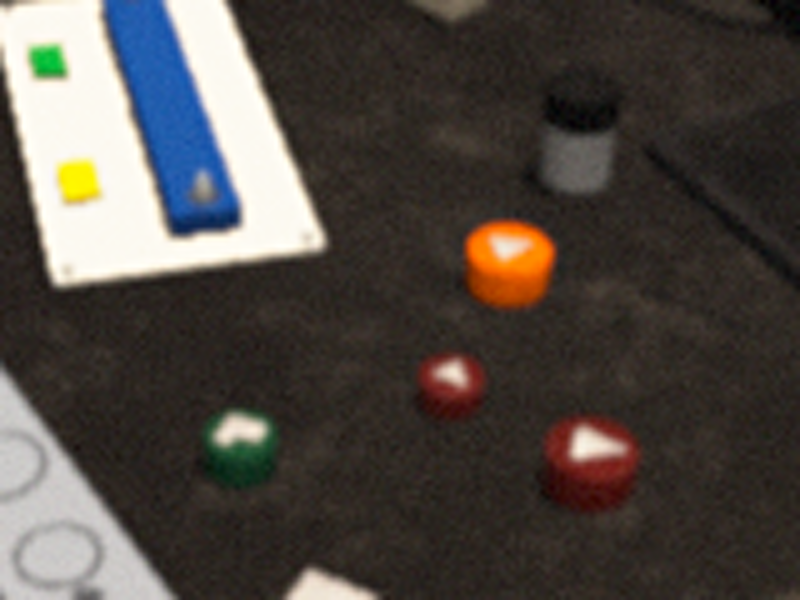

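The far plate (side crop holes near its very ends, (177,73) and (145,211)) is the wide one. On the near plate the holes touch the end circles, so that is the narrow one. The large red at side crop (620,470) is the mount I need. Next I'll measure positions.

```bash
python3 - <<'E'
from h import *
f=robot.grab_frame("side"); g=robot.grab_frame("scene")
S=lambda x,y,z: ray(f,175+x/5-.4,155+y/5-.4,z).round(1)
A=lambda x,y,z: ray(g,155+x/5-.4,155+y/5-.4,z).round(1)
B=lambda x,y,z: ray(g,225+x/5-.4,170+y/5-.4,z).round(1)
print("wide holes side",S(177,73,10),S(145,211,10),"scene",A(97,104,10),A(204,298,10))
print("wide corners side",S(132,65,10),S(226,65,10),S(90,222,10),S(197,223,10))
print("narrow holes",S(115,299,10),S(107,467,10), "corners",S(59,269,10),S(175,268,10),S(38,511,10),S(174,511,10))
print("pin tips side",S(534,80,31.5),S(452,223,31.5),"scene",A(482,44,31.5),A(554,245,31.5))
print("board corners",S(408,101,3),S(635,120,3),S(280,288,3),S(545,316,3), A(342,78,3),A(568,58,3),A(405,360,3),A(676,323,3))
print("tags g",S(420,138,10),A(398,134,10),"y",S(365,222,10),A(428,254,10))
print("green top",S(322,394,18),A(592,505,18),B(240,428,18))
print("red",S(620,470,20),B(590,440,20),"small",S(553,406,16),"orange",S(694,337,20))
print("coupon",S(282,497,24),S(240,490,24),S(280,480,24),S(323,503,24),S(283,520,24))
print("canister",ray(f,344,198,54).round(1),"black",ray(f,168,287,16).round(1))
E
```

```text
wide holes side [433.1 261.   10. ] [434.9  52.8  10. ] scene [430.5 266.5  10. ] [432.3  57.4  10. ]
wide corners side [405.9 274.1  10. ] [460.2 275.5  10. ] [408.9  37.9  10. ] [462.3  37.6  10. ]
narrow holes [431.3 -55.5  10. ] [ 446.1 -223.8   10. ] corners [400.8 -20.9  10. ] [456.2 -18.7  10. ] [ 422.7 -261.7   10. ] [ 476.9 -261.1   10. ]
pin tips side [636.  194.   31.5] [589.5 -11.4  31.5] scene [635.9 200.   31.5] [589.3  -4.2  31.5]
board corners [566.3 236.5   3. ] [693.8 208.6   3. ] [507.  -25.8   3. ] [633.4 -56.    3. ] [566.7 247.3   3. ] [693.9 212.1   3. ] [504.5 -22.4   3. ] [631.  -51.7   3. ]
tags g [573.4 159.3  10. ] [569.9 162.   10. ] y [546.3  40.5  10. ] [542.5  45.5  10. ]
green top [ 532.8 -170.8   18. ] [ 532.8 -168.2   18. ] [ 532.6 -166.7   18. ]
red [ 656.5 -242.8   20. ] [ 656.7 -238.1   20. ] small [ 632. -177.   16.] orange [ 697.8 -114.7   20. ]
coupon [ 521.  -274.7   24. ] [ 504.1 -269.1   24. ] [ 519.5 -260.6   24. ] [ 537.3 -279.5   24. ] [ 522.3 -293.4   24. ]
canister [772.9 -54.4  54. ] black [ 414.  -384.6   16. ]
```

Request:
send_rows(
  rows=[
    [[0,0,-0.012,-0.14,0],[0,0,-0.012,-0.14,0],[0,0,-0.012,-0.14,0],[0,0,-0.012,-0.14,0],[0,0,-0.012,-0.14,0],[0,0,-0.012,-0.14,0],[0,0,-0.012,-0.14,0],[0,0,-0.012,-0.14,0],[0,0,-0.012,-0.117,0]],
  ],
)

```text
t: 1.25
tcp_pos: [188.3, -543.2, 339.8]
tcp_rot: [-3.142, -0.0, 1.576]
force: [0.4, 0.1, -0.4]
width: 85.3
```

Request:
send_rows(
  rows=[
    [[0.035,0.035,0,0,0],[0.035,0.035,0,0,0],[0.035,0.035,0,0,0],[0.035,0.035,0,0,0],[0.035,0.035,0,0,0],[0.035,0.035,0,0,0],[0.035,0.035,0,0,0],[0.035,0.035,0,0,0],[0.035,0.02,0,0,0],[0,0,0,0.005,0]],
  ],
)

```text
t: 2.25
tcp_pos: [490.7, -223.8, 339.1]
tcp_rot: [3.141, -0.003, 1.572]
force: [0.1, -0.9, 0.4]
width: 85.7
```

```bash
python3 - <<'E'
from h import *
print(robot.read_state()["tcp_pos"],robot.read_state()["tcp_rot"])
f=robot.grab_frame("wrist"); cv2.imwrite("pics/w1.png",f["pixels"])
np.save("w1.npy",f,allow_pickle=True)
E
```

```text
[ 490.71689714 -223.83371942  339.13706145] [ 3.14061714e+00 -2.51098787e-03  1.57188849e+00]
```

View pics/w1.png

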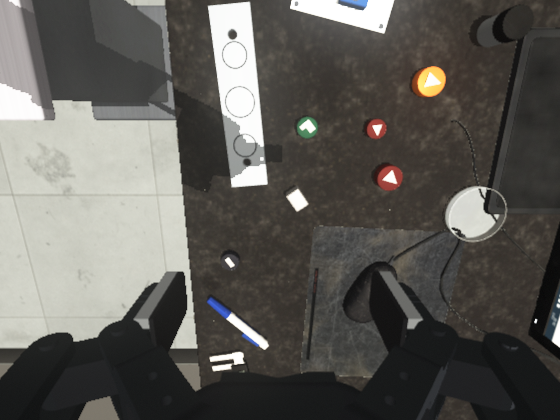

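The wrist view is nearly top-down: green at (307,127), large red (390,178), small red (376,129), coupon (297,199), black (230,261). I'll refine these numerically.

```bash
python3 - <<'E'
from h import *
f=np.load("w1.npy",allow_pickle=True).item()
im=f["pixels"]; hsv=cv2.cvtColor(im,cv2.COLOR_BGR2HSV)
for n,u,v,z in (("green",307,127,18),("red",390,178,20),("small",376,129,16),("coupon",297,199,24),("black",230,261,16)):
    print(n,ray(f,u,v,z).round(1))
print("narrow hole",ray(f,233,35,10).round(1),ray(f,247,161,10).round(1))
crop(f,270,90,430,220,5,"w1c.png")
# coupon
m=np.zeros(im.shape[:2],np.uint8); m[180:218,280:315]=(im[180:218,280:315].min(2)>150)*255
c=max(cv2.findContours(m,0,2)[0],key=cv2.contourArea); r=cv2.minAreaRect(c);print(r)
for p in cv2.boxPoints(r): print(ray(f,*p,24).round(1))
print(ray(f,*r[0],24))
E
```

```text
green [ 531.7 -169.3   18. ]
red [ 656.5 -242.2   20. ]
small [ 630.3 -172.1   16. ]
coupon [ 519.1 -273.4   24. ]
black [ 412.7 -380.1   16. ]
narrow hole [430.8 -51.7  10. ] [ 444.5 -218.7   10. ]
((297.0, 200.0), (18.859806060791016, 14.42220401763916), 56.30992889404297)
[ 502.2 -269.    24. ]
[ 519.9 -256.7   24. ]
[ 536.2 -281.    24. ]
[ 518.3 -293.6   24. ]
[ 519.1473597 -274.9615325   24.       ]
```

View pics/w1c.png

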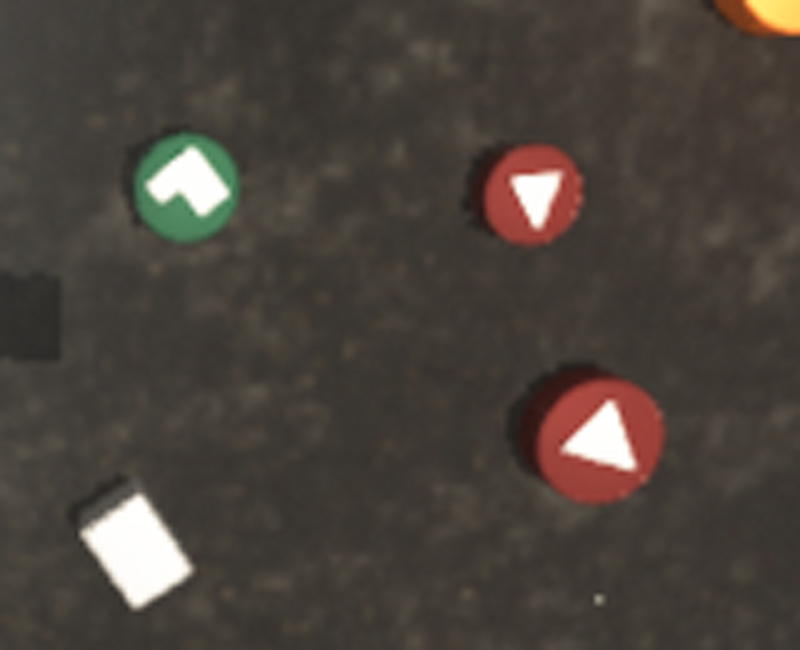

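Request:
send_rows(
  rows=[
    [[0.035,0.003,0,0,0],[0.035,0.003,0,0,0],[0.035,0.003,0,0,0],[0.035,0.003,0,0,0],[0.035,0.003,0,0,0],[0.035,0,0,0,0],[0.02,0,0,0,0],[0,0,0,0,0],[0,0,0,0,0]],
  ],
)

```text
t: 3.2
tcp_pos: [504.3, 0.6, 339.4]
tcp_rot: [3.142, 0.001, 1.566]
force: [-0.3, 0.1, 0.5]
width: 85.2
```

```bash
python3 - <<'E'
from h import *
print(robot.read_state()["tcp_pos"],robot.read_state()["tcp_rot"])
f=robot.grab_frame("wrist"); cv2.imwrite("pics/w2.png",f["pixels"])
np.save("w2.npy",f,allow_pickle=True)
for X in ((433,261,10),(435,54,10),(636,196,31),(590,-8,31)): print(proj(f,X))
E
```

```text
[504.33503083   0.55805992 339.38716354] [3.14153918e+00 1.20591346e-03 1.56569186e+00]
(np.float64(219.57561298547733), np.float64(-45.76507047575967))
(np.float64(229.91721856778204), np.float64(126.87356063113015))
(np.float64(383.7275309128523), np.float64(8.378519578053925))
(np.float64(337.8757295715933), np.float64(171.6424368088663))
```

View pics/w2.png

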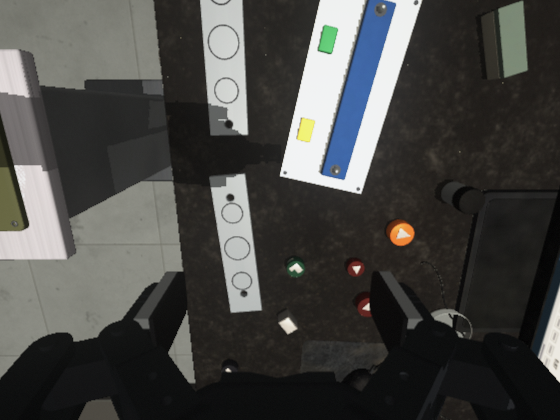

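Both pins are visible at (381,9) and (336,170), the wide plate's near hole at (229,124), and its circles at (226,91) and (223,42). The top-left of the plate is cut off, so I'll move further along y.

```bash
python3 - <<'E'
from h import *
f=np.load("w2.npy",allow_pickle=True).item()
crop(f,280,0,430,200,3,"w2a.png");crop(f,190,0,260,150,4,"w2b.png")
a=cv2.imread("pics/w2a.png");b=cv2.imread("pics/w2b.png")
o=np.zeros((600,800,3),np.uint8);o[:600,:450]=a;o[:600,460:740]=b;cv2.imwrite("pics/w2ab.png",o)
E
```

```text
(no output)
```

View pics/w2ab.png

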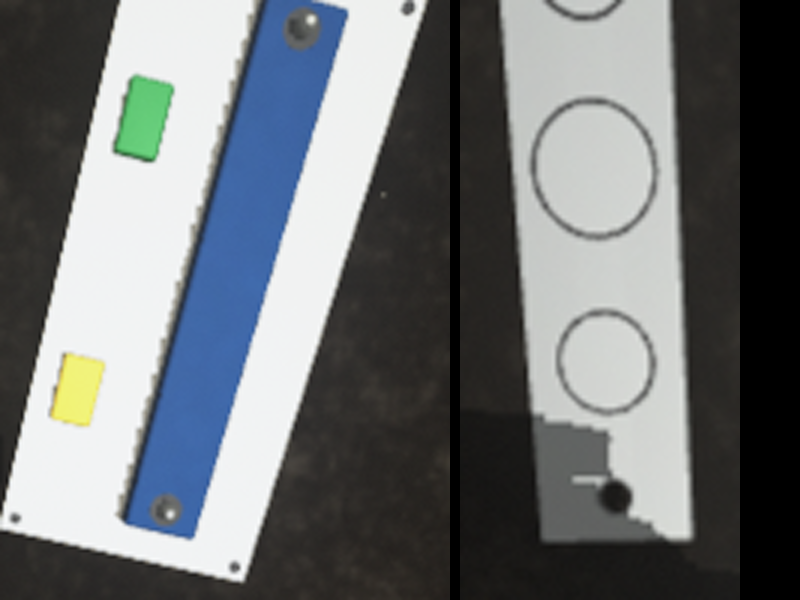

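Request:
send_rows(
  rows=[
    [[0.03,-0.01,0,0,0],[0.03,-0.01,0,0,0],[0.03,-0.01,0,-0.005,0],[0.01,0,0,0,0],[0,0,0,0,0],[0,0,0,0,0]],
  ],
)

```text
t: 3.85
tcp_pos: [475.6, 100.4, 339.3]
tcp_rot: [3.141, 0.001, 1.57]
force: [-0.4, 0.1, -0.3]
width: 85.3
```

```bash
python3 - <<'E'
from h import *
print(robot.read_state()["tcp_pos"],robot.read_state()["tcp_rot"])
f=robot.grab_frame("wrist"); cv2.imwrite("pics/w3.png",f["pixels"])
np.save("w3.npy",f,allow_pickle=True)
crop(f,300,0,500,300,2,"w3a.png");crop(f,180,0,320,300,2,"w3b.png")
a=cv2.imread("pics/w3a.png");b=cv2.imread("pics/w3b.png")
o=np.zeros((600,800,3),np.uint8);o[:600,:400]=a;o[:600,410:690]=b;cv2.imwrite("pics/w3ab.png",o)
E
```

```text
[475.60404704 100.42753258 339.29161725] [3.14119761e+00 1.19636314e-03 1.56986279e+00]
```

View pics/w3ab.png

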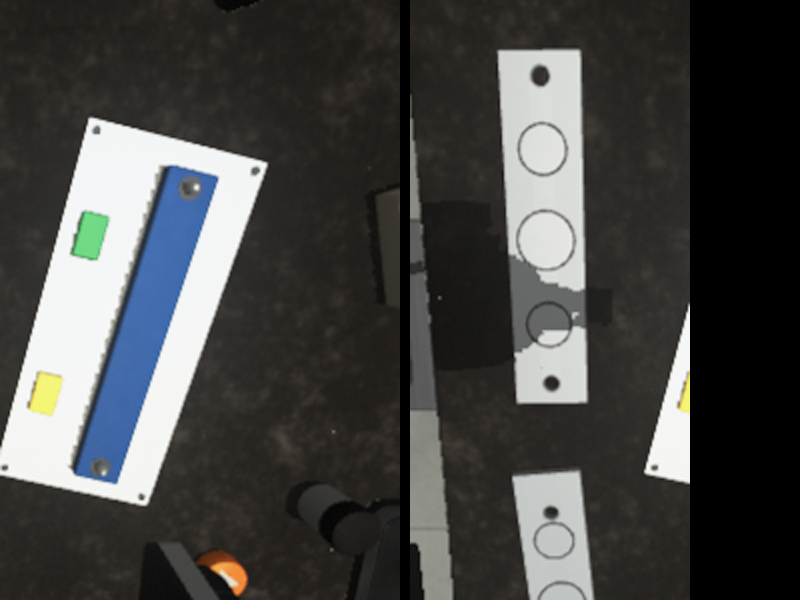

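```bash
python3 - <<'E'
from h import *
f=np.load("w3.npy",allow_pickle=True).item(); g=np.load("w2.npy",allow_pickle=True).item()
print("cam",-np.array(f["R"]).T@f["t"])
A=lambda x,y,z: ray(f,300+x/2-.25,y/2-.25,z).round(1)
B=lambda x,y,z: ray(f,180+(x-410)/2-.25,y/2-.25,z).round(1)
C=lambda x,y,z: ray(g,280+x/3-.33,y/3-.33,z).round(1)
def axis(P,Q):
    P,Q=np.array(P),np.array(Q); d=P-Q; print("  c",(P+Q)[:2]/2,"L",np.hypot(d[0],d[1]).round(1),"yaw deg",np.degrees(np.arctan2(-d[0],d[1])).round(2))
print("pins w3");[axis(A(190,188,z),A(100,467,z)) for z in (19,25)]
print("pins w2");[axis(C(302,27,z),C(166,509,z)) for z in (19,25)]
print("bar corners w3",A(170,166,19),A(217,178,19),A(75,472,19),A(117,483,19)); print(np.mean([A(170,166,19),A(217,178,19),A(75,472,19),A(117,483,19)],0))
print("board corners mean",np.mean([A(90,118,3),A(267,163,3),A(-3,474,3),A(148,505,3)],0))
print("plate holes");axis(B(540,75,10),B(552,383,10))
print("corners",B(498,50,10),B(581,49,10),B(516,403,10),B(587,403,10),np.mean([B(498,50,10),B(581,49,10),B(516,403,10),B(587,403,10)],0))
print("tags",A(90,236,10),A(45,394,10))
E
```

```text
cam [475.09512915 178.92205158 483.6943107 ]
pins w3
  c [611.65  94.95] L 210.9 yaw deg -13.01
  c [609.9  96. ] L 208.2 yaw deg -13.05
pins w2
  c [611.55  95.95] L 211.1 yaw deg -12.95
  c [610.15  95.8 ] L 208.3 yaw deg -12.96
bar corners w3 [620.3 211.7  19. ] [653.1 204.1  19. ] [568.5 -12.   19. ] [602.3 -21.4  19. ]
[611.05  95.6   19.  ]
board corners mean [600.575  97.45    3.   ]
plate holes
  c [432.45 163.4 ] L 210.6 yaw deg 0.57
corners [404.3 283.4  10. ] [458.8 283.9  10. ] [405.2  42.2  10. ] [460.1  42.1  10. ] [432.1 162.9  10. ]
tags [570.7 166.   10. ] [543.5  49.2  10. ]
```

Request:
send_rows(
  rows=[
    [[0.0313,-0.0217,0.02,-0.01,30],[0.0313,-0.0217,0.03,0,50],[0,0,0.04,0,50],[0,0,0.04,0,50],[0,0,0.04,0,50],[0,0,0.04,0,50],[0,0,0.04,0,50],[0,0,0.02,0,50],[0,0,0,0,50],[0,0,0,0,50]],
  ],
  force=60,
)

```text
t: 4.9
tcp_pos: [432.0, 163.4, 69.4]
tcp_rot: [-3.141, 0.0, 1.58]
force: [1.0, 0.6, -0.3]
width: 68.3
```

```bash
python3 - <<'E'
from h import *
print(robot.read_state()["tcp_pos"],robot.read_state()["tcp_rot"])
f=robot.grab_frame("wrist"); cv2.imwrite("pics/w4.png",f["pixels"])
f=robot.grab_frame("side"); crop(f,140,120,300,240,5,"s4.png")
E
```

```text
[432.03541511 163.441574    69.37243105] [-3.14127259e+00  3.54288277e-04  1.57956763e+00]
```

View pics/w4.png

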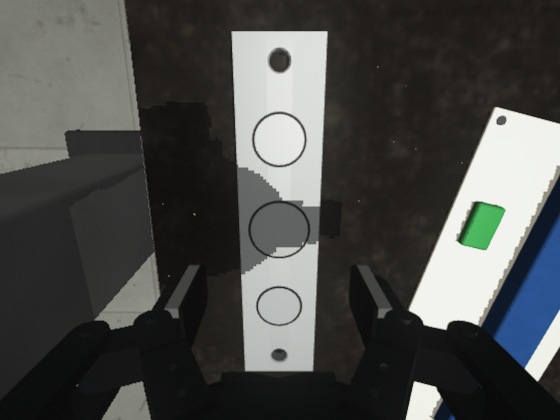

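View pics/s4.png

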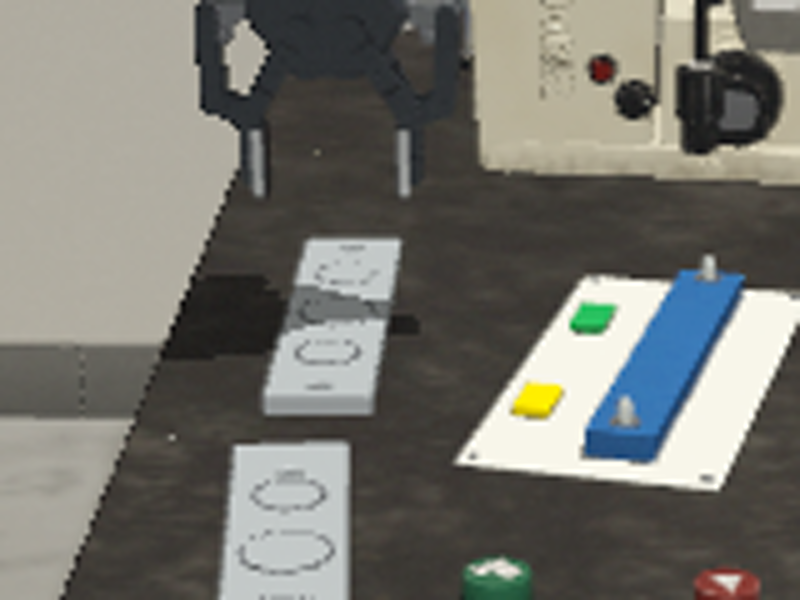

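```bash
python3 - <<'E'
from h import *
f=robot.grab_frame("side")
for z in (60,65,70,75,80,85): print(z,[tuple(np.round((np.array(proj(f,(x,163,z)))-[140,120]+.4)*5)) for x in (398,466)])
E
```

```text
60 [(np.float64(268.0), np.float64(221.0)), (np.float64(395.0), np.float64(222.0))]
65 [(np.float64(267.0), np.float64(212.0)), (np.float64(395.0), np.float64(213.0))]
70 [(np.float64(267.0), np.float64(203.0)), (np.float64(395.0), np.float64(204.0))]
75 [(np.float64(267.0), np.float64(194.0)), (np.float64(394.0), np.float64(195.0))]
80 [(np.float64(266.0), np.float64(185.0)), (np.float64(394.0), np.float64(186.0))]
85 [(np.float64(266.0), np.float64(176.0)), (np.float64(394.0), np.float64(177.0))]
```

Request:
send_rows(
  rows=[
    [[0,0,0.02,0,50],[0,0,0.02,0,50],[0,0,0.015,0,50],[0,0,0.01,0,50],[0,0,0.005,0,50],[0,0,0,0,50],[0,0,0,0,50]],
  ],
)

```text
t: 5.75
tcp_pos: [431.8, 164.3, -0.1]
tcp_rot: [3.14, -0.0, 1.581]
force: [0.3, 0.1, 0.4]
width: 68.8
```

```bash
python3 - <<'E'
from h import *
s=robot.read_state();print(s["tcp_pos"],s["force"],s["width"])
f=robot.grab_frame("side"); crop(f,140,120,300,240,5,"s5.png")
E
```

```text
[ 4.31834444e+02  1.64341837e+02 -1.24779998e-01] [0.27640345 0.10932444 0.38111234] 68.76682445031103
```

View pics/s5.png

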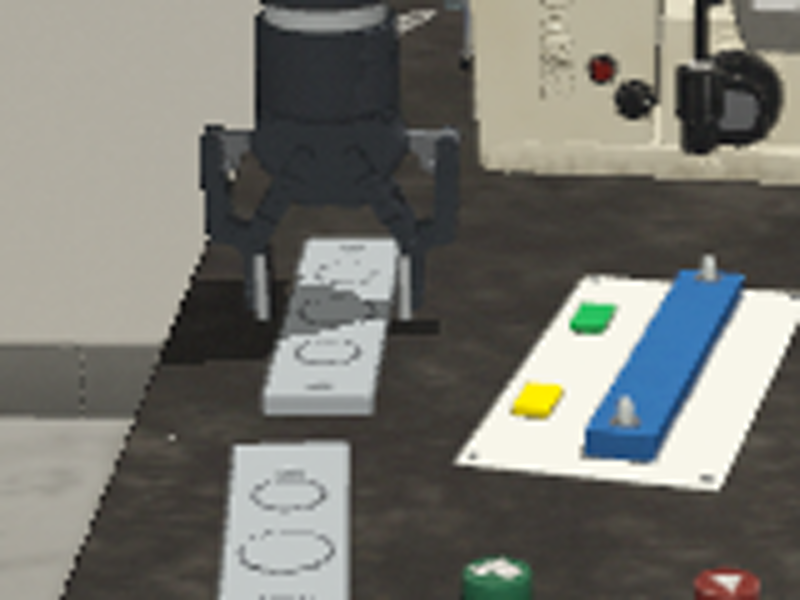

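Request:
send_rows(
  rows=[
    [[0,0,0,0,70],[0,0,0,0,90],[0,0,0,0,120],[0,0,0,0,200],[0,0,0,0,255],[0,0,0,0,255],[0,0,0,0,255]],
  ],
  force=80,
)

```text
t: 6.5
tcp_pos: [432.3, 164.4, 0.6]
tcp_rot: [3.139, -0.001, 1.581]
force: [-0.5, -0.8, 11.2]
width: 51.4
```

Request:
send_rows(
  rows=[
    [[0,0,-0.01,0,255],[0,0,-0.02,0,255],[0,0,-0.02,0,255],[0,0,0,0,255],[0,0,0,0,255]],
  ],
)

```text
t: 7.0
tcp_pos: [431.2, 164.2, 49.4]
tcp_rot: [3.141, -0.0, 1.581]
force: [-0.4, -0.4, -4.2]
width: 51.0
```

```bash
python3 - <<'E'
from h import *
s=robot.read_state();print(s["tcp_pos"],s["force"],s["width"])
f=robot.grab_frame("side"); crop(f,140,120,300,240,5,"s6.png")
f=robot.grab_frame("wrist"); cv2.imwrite("pics/w6.png",f["pixels"])
np.save("w6.npy",f,allow_pickle=True)
E
```

```text
[431.1782264  164.16499221  49.43418645] [-0.37660177 -0.40156245 -4.21467271] 51.0498694357005
```

View pics/s6.png

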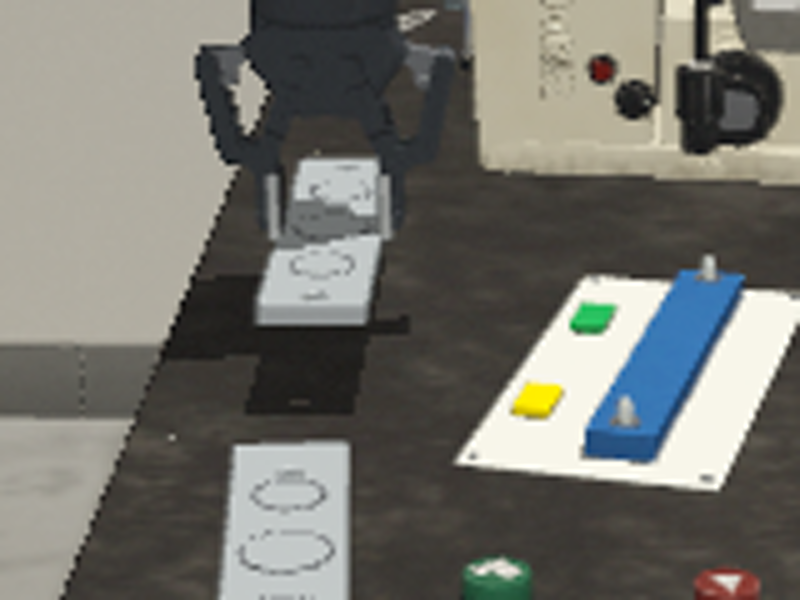

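View pics/w6.png

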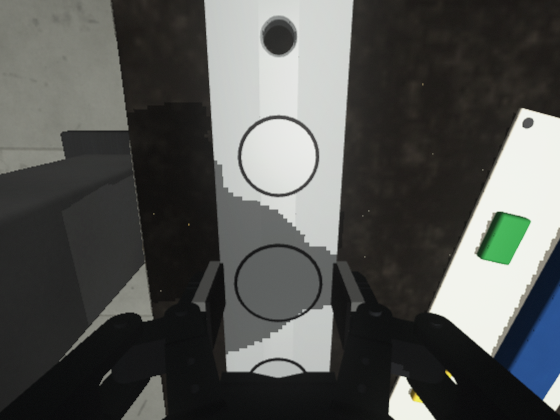

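The plate is held and level: wrist image hole (279,37), end circle (278,155), middle circle (278,283). I'll work out the plate's pose in the grip from those.

```bash
python3 - <<'E'
from h import *
f=np.load("w6.npy",allow_pickle=True).item()
tcp=np.array([431.2,164.2,49.4])
for z in (50,54,56,58,60): 
    h,e,m=[ray(f,*p,z) for p in ((279,37),(278.5,155.5),(278.3,283))]
    print(z,(h-tcp).round(1),(e-tcp).round(1),(m-tcp).round(1),np.linalg.norm(h-e).round(1),np.linalg.norm(e-m).round(1),np.degrees(np.arctan2(-(h-m)[0],(h-m)[1])).round(2))
E
```

```text
50 [ -1.7 105.6   0.6] [-1.5 58.2  0.6] [-0.9 -6.5  0.6] 47.4 64.7 0.43
54 [ -1.7 104.8   4.6] [-1.5 58.8  4.6] [-0.9 -4.2  4.6] 46.0 62.9 0.43
56 [ -1.7 104.4   6.6] [-1.5 59.   6.6] [-0.9 -3.   6.6] 45.4 62.0 0.43
58 [ -1.7 104.    8.6] [-1.5 59.3  8.6] [-1.  -1.8  8.6] 44.7 61.1 0.43
60 [ -1.7 103.6  10.6] [-1.5 59.6 10.6] [-1.  -0.6 10.6] 44.1 60.2 0.43
```

Request:
send_rows(
  rows=[
    [[0,0,-0.03,0.12,255],[0,0,-0.02,0.117,255],[-0.0036,0.027,0,0,255],[-0.0036,0.027,0,0,255],[-0.0036,0.027,0,0,255],[-0.0036,0.027,0,0,255],[-0.0036,0.027,0,0,255],[-0.0036,0.027,0,0,255],[-0.0036,0.028,0,0,255],[0,0,0,0,255]],
  ],
)

```text
t: 8.1
tcp_pos: [614.7, 95.4, 97.7]
tcp_rot: [3.139, 0.0, 1.342]
force: [0.9, 0.1, -3.3]
width: 50.6
```

Request:
send_rows(
  rows=[
    [[0,0,0.02,0,255],[0,0,0.02,0,255],[0,0,0.01,0,255],[0,0,0,0,255],[0,0,0,0,255]],
  ],
)

```text
t: 8.6
tcp_pos: [610.3, 97.0, 48.9]
tcp_rot: [-3.14, 0.0, 1.344]
force: [0.8, -0.5, -3.7]
width: 50.9
```

```bash
python3 - <<'E'
from h import *
s=robot.read_state();print(s["tcp_pos"],s["tcp_rot"],s["force"],s["width"])
f=robot.grab_frame("side"); crop(f,200,110,360,230,5,"s7.png")
f=robot.grab_frame("wrist"); cv2.imwrite("pics/w7.png",f["pixels"])
np.save("w7.npy",f,allow_pickle=True)
E
```

```text
[610.30706926  97.01505411  48.90581927] [-3.14049011e+00  2.93688381e-04  1.34399714e+00] [ 0.8364806  -0.52206889 -3.69754069] 50.885259452702286
```

View pics/s7.png

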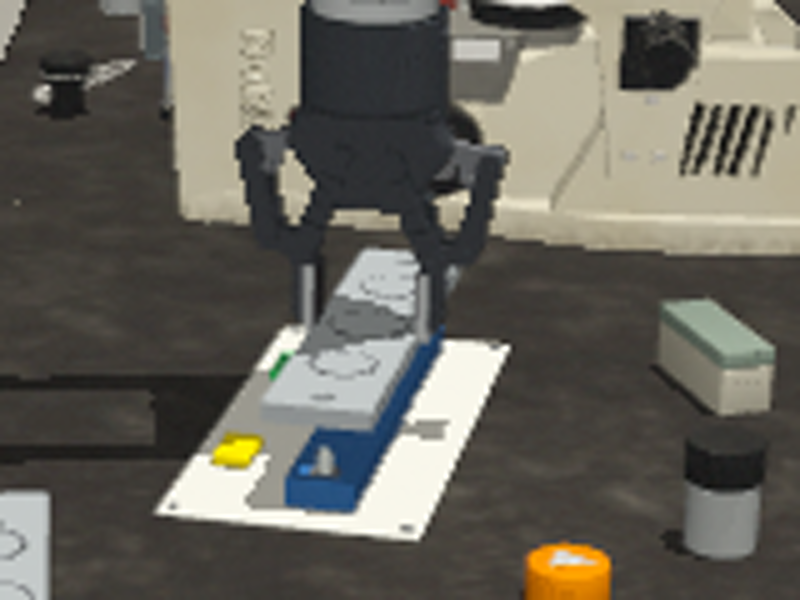

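View pics/w7.png

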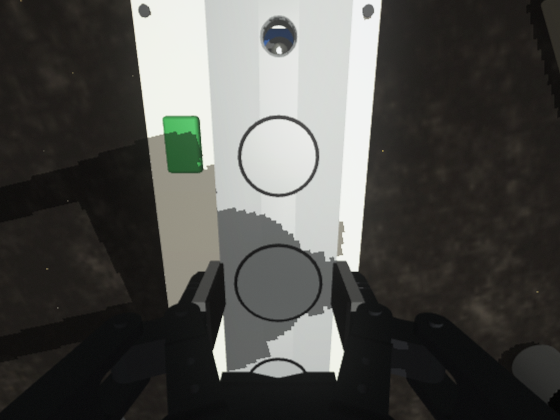

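```bash
python3 - <<'E'
from h import *
f=np.load("w7.npy",allow_pickle=True).item()
crop(f,255,12,305,62,12,"w7c.png")
h=ray(f,279,37,59.5);print(h)
for z in (59.5,49.5,31.5,25,19): print(z,np.round((np.array(proj(f,(h[0],h[1],z)))-[255,12]+.46)*12))
E
```

```text
[634.45939675 198.34510644  59.5       ]
59.5 [294. 306.]
49.5 [292. 369.]
31.5 [291. 462.]
25 [290. 490.]
19 [290. 515.]
```

View pics/w7c.png

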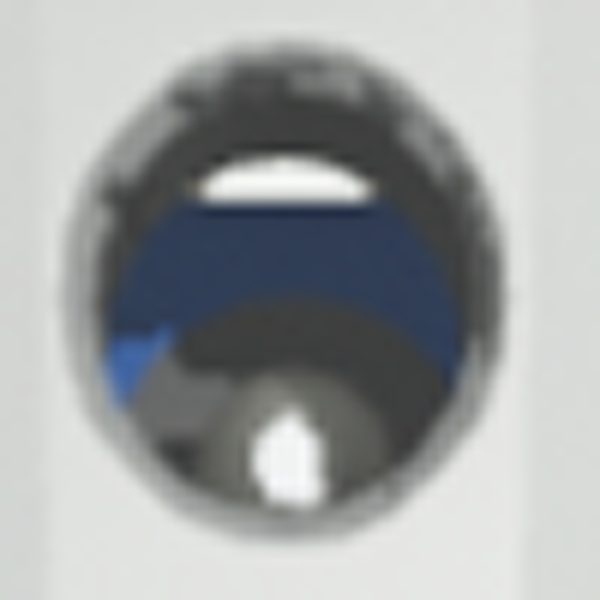

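Request:
send_rows(
  rows=[
    [[0,0,0.01,0,255],[0,0,0.006,0,255],[0,0,0.004,0,255],[0,0,0,0,255]],
  ],
)

```text
t: 9.1
tcp_pos: [609.9, 96.8, 28.4]
tcp_rot: [-3.14, 0.001, 1.344]
force: [0.1, -0.2, -3.5]
width: 51.0
```

Request:
send_rows(
  rows=[
    [[0,0,0.003,0,255],[0,0,0.003,0,255],[0,0,0.002,0,255],[0,0,0,0,255]],
  ],
)

```text
t: 9.5
tcp_pos: [610.4, 96.8, 21.0]
tcp_rot: [-3.141, 0.0, 1.344]
force: [0.5, 0.3, -3.5]
width: 51.1
```

Request:
send_rows(
  rows=[
    [[0,0,0.0015,0,255],[0,0,0.001,0,255],[0,0,0,0,255]],
  ],
)

```text
t: 9.8
tcp_pos: [611.0, 96.9, 19.8]
tcp_rot: [3.141, -0.0, 1.344]
force: [-1.1, -0.1, 2.7]
width: 51.0
```

```bash
python3 - <<'E'
from h import *
s=robot.read_state();print(s["tcp_pos"],s["tcp_rot"],s["force"],s["width"])
f=robot.grab_frame("side"); crop(f,200,110,360,230,5,"s8.png")
E
```

```text
[610.96484132  96.88523591  19.7701175 ] [ 3.14072023e+00 -2.42064627e-04  1.34381160e+00] [-1.12953846 -0.08091956  2.71270338] 50.97578479974186
```

View pics/s8.png

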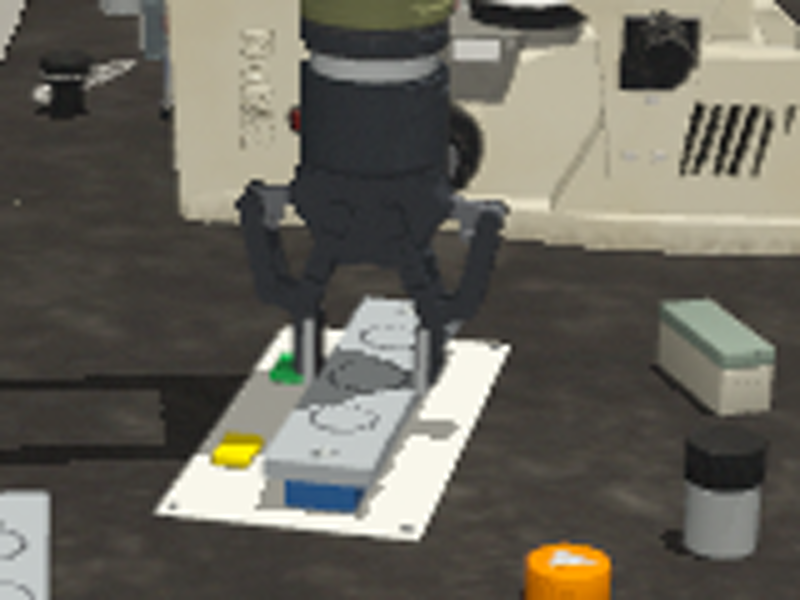

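Force flipped from -3.6 to +2.7 N and the picture shows the plate sitting on the bar, so I'll release and lift.

Request:
send_rows(
  rows=[
    [[0,0,0,0,60],[0,0,0,0,30],[0,0,0,0,0],[0,0,0,0,0],[0,0,-0.02,0,0],[0,0,-0.04,0,0],[0,0,-0.05,0,0],[0,0,-0.05,0,0],[-0.03,0,-0.03,0,0],[-0.03,0,0,0,0]],
  ],
)

```text
t: 10.85
tcp_pos: [601.0, 38.5, 214.9]
tcp_rot: [3.13, -0.003, 1.346]
force: [1.3, -0.7, -1.2]
width: 85.6
```

Request:
send_rows(
  rows=[
    [[-0.03,0,-0.02,0,0],[-0.03,0,-0.02,0,0],[-0.02,0,0,0,0],[0,0,0,0,0]],
  ],
)

```text
t: 11.25
tcp_pos: [579.0, -42.0, 249.7]
tcp_rot: [3.14, 0.001, 1.341]
force: [-0.6, -0.5, -0.4]
width: 85.5
```

```bash
python3 - <<'E'
from h import *
s=robot.read_state();print(s["tcp_pos"],s["tcp_rot"],s["force"],s["width"])
f=robot.grab_frame("side"); crop(f,200,110,360,230,5,"s9.png")
f=robot.grab_frame("wrist"); cv2.imwrite("pics/w9.png",f["pixels"])
np.save("w9.npy",f,allow_pickle=True)
E
```

```text
[578.98228613 -42.04871983 249.70965338] [3.13989384e+00 9.46688001e-04 1.34070778e+00] [-0.62641103 -0.49564953 -0.37443065] 85.46437245946065
```

View pics/s9.png

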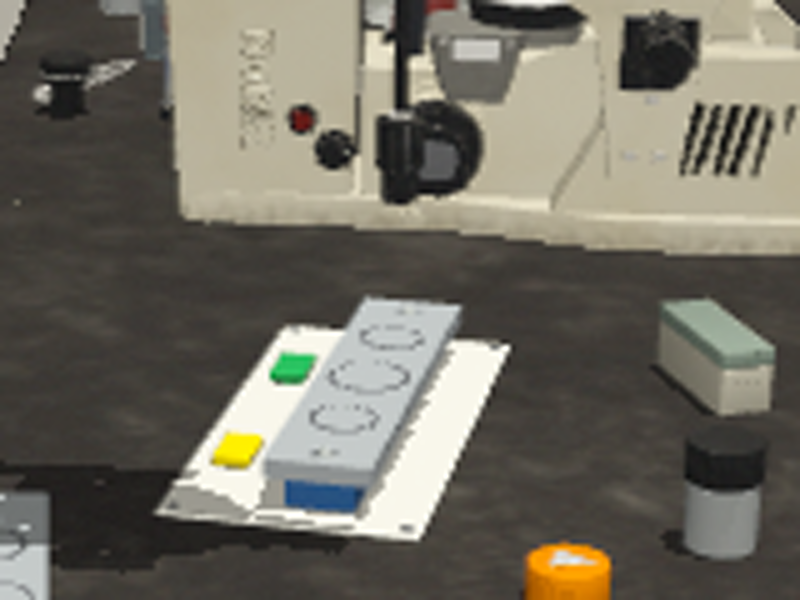

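View pics/w9.png

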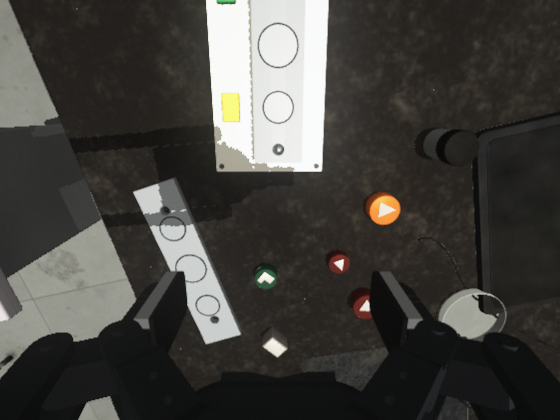

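The plate is home: the pin sits in the near hole at wrist (279,149), with circles at (278,45) and (278,107).

```bash
python3 - <<'E'
from h import *
f=np.load("w9.npy",allow_pickle=True).item()
m=ray(f,278,45.5,29);e=ray(f,278,107,29);print(m,e,np.linalg.norm(m-e))
print("red",ray(f,365,305.5,20),"green",ray(f,265,278,18),"coupon",ray(f,275,344,24),"near hole",ray(f,279,149,29))
E
```

```text
[610.76835512  96.03010897  29.        ] [597.07028482  37.44976412  29.        ] 60.16056791905487
red [ 654.11477641 -240.05293865   20.        ] green [ 531.05298337 -168.95457882   18.        ] coupon [ 520.64805044 -270.80230586   24.        ] near hole [587.89096759  -6.77795352  29.        ]
```

Request:
send_rows(
  rows=[
    [[-0.0295,0.0201,0.02,0,30],[-0.0295,0.0201,0.02,0,60],[-0.0295,0.0201,0.02,0,60],[-0.0295,0.0201,0.02,0,60],[-0.0295,0.0201,0.02,0,60],[-0.0298,0.02,0.02,0,60],[0,0,0.03,0,60],[0,0,0.03,0,60],[0,0,0,0,60],[0,0,0,0,60]],
  ],
)

```text
t: 12.35
tcp_pos: [656.5, -238.0, 67.8]
tcp_rot: [-3.139, -0.001, 1.345]
force: [0.2, 0.1, -0.1]
width: 65.6
```

```bash
python3 - <<'E'
from h import *
s=robot.read_state();print(s["tcp_pos"],s["tcp_rot"],s["force"],s["width"])
f=robot.grab_frame("side"); crop(f,230,180,350,270,6,"s10.png")
E
```

```text
[ 656.52911583 -238.04658286   67.79500871] [-3.13906032e+00 -8.04061858e-04  1.34492183e+00] [ 0.24746863  0.13935561 -0.07697881] 65.64113750586884
```

View pics/s10.png

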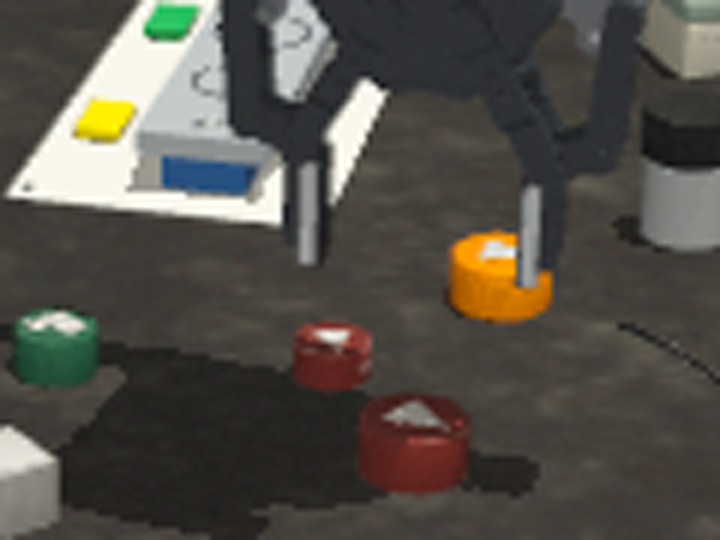

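Request:
send_rows(
  rows=[
    [[-0.003,0.0005,0.02,0,60],[0,0,0.02,0,60],[0,0,0.015,0,60],[0,0,0.0095,0,60],[0,0,0,0,60],[0,0,0,0,90],[0,0,0,0,120],[0,0,0,0,160],[0,0,0,0,255],[0,0,0,0,255]],
  ],
  force=50,
)

```text
t: 13.4
tcp_pos: [657.5, -242.9, 5.8]
tcp_rot: [3.139, 0.0, 1.344]
force: [0.1, -0.9, 6.2]
width: 36.1
```

Request:
send_rows(
  rows=[
    [[0,0,0,0,255],[0,0,0,0,255],[0,0,-0.02,0,255],[0,0,-0.03,0,255],[0,0,-0.03,0,255],[0,0,0,0,255],[0,0,0,0,255]],
  ],
)

```text
t: 14.1
tcp_pos: [656.8, -242.6, 85.0]
tcp_rot: [3.14, 0.0, 1.344]
force: [-0.1, -0.6, -1.5]
width: 36.0
```

```bash
python3 - <<'E'
from h import *
s=robot.read_state();print(s["tcp_pos"],s["tcp_rot"],s["force"],s["width"])
f=robot.grab_frame("side"); crop(f,230,180,350,270,6,"s11.png")
f=robot.grab_frame("wrist"); crop(f,150,200,410,395,3,"w11.png"); np.save("w11.npy",f,allow_pickle=True)
E
```

```text
[ 656.79832482 -242.63417243   85.04603643] [3.14004811e+00 2.92874607e-04 1.34373886e+00] [-0.10536302 -0.55355541 -1.53022235] 36.03483423382514
```

View pics/s11.png

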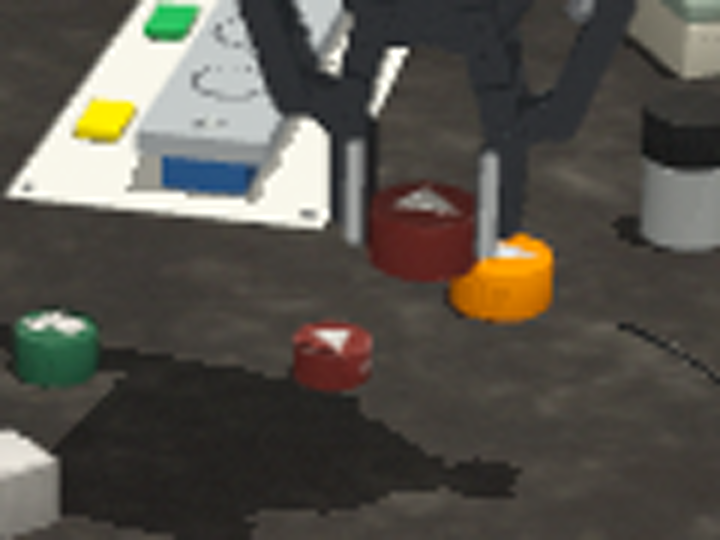

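View pics/w11.png

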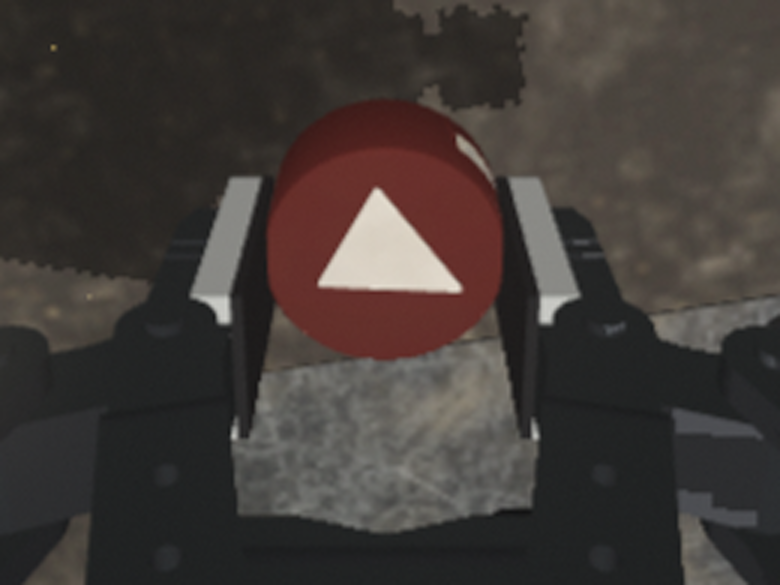

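```bash
python3 - <<'E'
from h import *
f=np.load("w11.npy",allow_pickle=True).item()
print(ray(f,278,284,99.8)-[656.8,-242.6,85])
yaw=1.3437
def to(d): x=np.array([np.cos(yaw),np.sin(yaw)]);y=np.array([np.sin(yaw),-np.cos(yaw)]);return x@d,y@d
print(to(np.array([610.9,95.8])-(ray(f,278,284,99.8)[:2])))
E
```

```text
[-0.87207341  2.31892092 14.8       ]
(np.float64(317.31394049418157), np.float64(-119.54024031944529))
```

Request:
send_rows(
  rows=[
    [[0.03,-0.0115,-0.01,0,255],[0.035,-0.013,0,0,255],[0.035,-0.013,0,0,255],[0.035,-0.013,0,0,255],[0.035,-0.013,0,0,255],[0.035,-0.013,0,0,255],[0.035,-0.013,0,0,255],[0.035,-0.013,0,0,255],[0.03,-0.013,0,0,255],[0.012,-0.004,0,0,255]],
  ],
)

```text
t: 15.2
tcp_pos: [609.0, 96.2, 92.4]
tcp_rot: [-3.137, 0.0, 1.346]
force: [-0.1, 0.6, -0.4]
width: 36.0
```

Request:
send_rows(
  rows=[
    [[0,0,0.01,0,255],[0,0,0.02,0,255],[0,0,0.015,0,255],[0,0,0,0,255],[0,0,0,0,255]],
  ],
)

```text
t: 15.7
tcp_pos: [611.1, 91.9, 48.2]
tcp_rot: [-3.14, 0.001, 1.343]
force: [0.4, 0.3, -0.7]
width: 35.9
```

```bash
python3 - <<'E'
from h import *
s=robot.read_state();print(s["tcp_pos"],s["tcp_rot"],s["force"],s["width"])
f=robot.grab_frame("side"); crop(f,200,120,320,210,6,"s12.png")
f=robot.grab_frame("wrist"); crop(f,150,200,410,395,3,"w12.png"); np.save("w12.npy",f,allow_pickle=True)
E
```

```text
[611.05582734  91.86778316  48.17676625] [-3.13968973e+00  1.07786714e-03  1.34254515e+00] [ 0.38802802  0.33508472 -0.68882383] 35.895489498378765
```

View pics/s12.png

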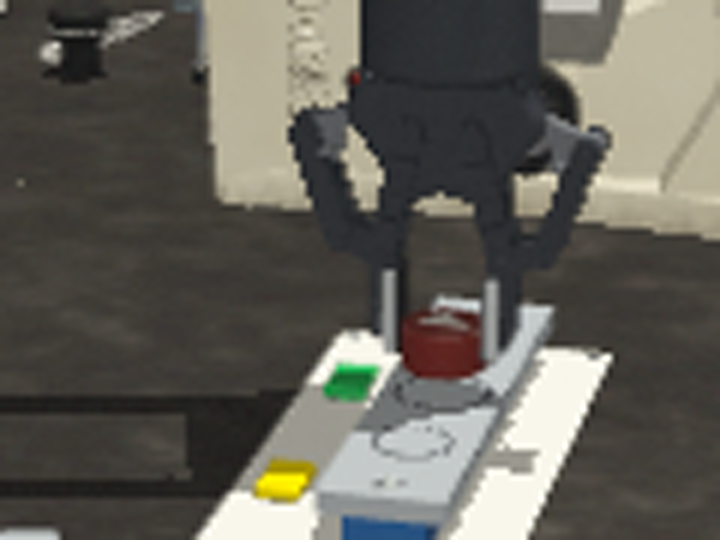

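View pics/w12.png

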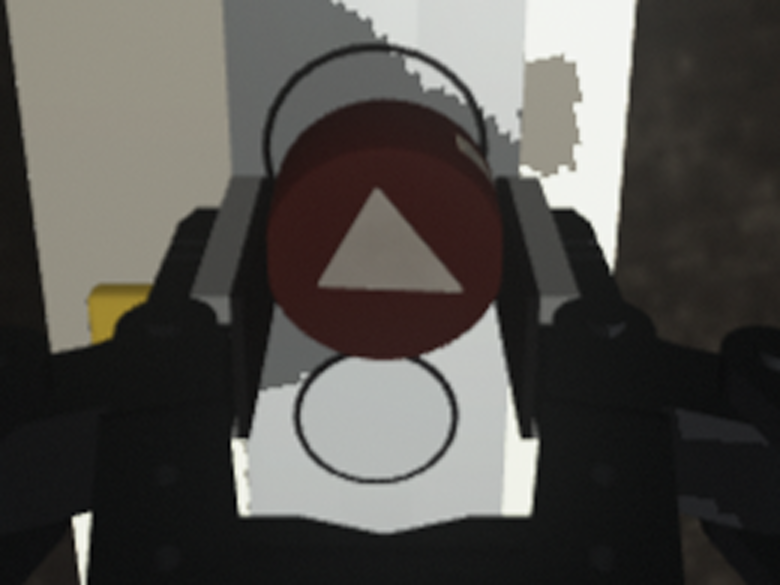

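Request:
send_rows(
  rows=[
    [[0,-0.001,0.006,0,255],[0,0,0.005,0,255],[0,0,0.002,0,255],[0,0,0,0,255]],
  ],
)

```text
t: 16.2
tcp_pos: [610.1, 93.5, 35.9]
tcp_rot: [-3.141, 0.0, 1.344]
force: [0.6, -1.1, -0.1]
width: 35.9
```

Request:
send_rows(
  rows=[
    [[0,0,0.001,0,255],[0,0,0.0005,0,255],[0,0,0,0,255]],
  ],
)

```text
t: 16.5
tcp_pos: [610.5, 93.6, 34.9]
tcp_rot: [3.141, -0.0, 1.344]
force: [-0.2, 0.2, -0.6]
width: 35.9
```

Request:
send_rows(
  rows=[
    [[0,0,0.001,0,255],[0,0,0.0005,0,255],[0,0,0,0,255]],
  ],
)

```text
t: 16.8
tcp_pos: [610.6, 93.6, 34.7]
tcp_rot: [3.141, -0.0, 1.344]
force: [-2.3, 0.4, 7.1]
width: 35.9
```

Contact at 7 N. I'll release by opening only to about 60 mm, so the fingers clear everything, then lift.

Request:
send_rows(
  rows=[
    [[0,0,0,0,120],[0,0,0,0,90],[0,0,0,0,60],[0,0,0,0,60],[0,0,0,0,60],[0,0,-0.02,0,60],[0,0,-0.04,0,60],[0,0,-0.05,0,60],[0,0,-0.03,0,60],[0,0,0,0,60]],
  ],
)

```text
t: 17.8
tcp_pos: [614.2, 93.9, 179.1]
tcp_rot: [3.131, -0.003, 1.344]
force: [0.4, -0.0, 0.1]
width: 65.3
```

```bash
python3 - <<'E'
from h import *
s=robot.read_state();print(s["tcp_pos"],s["tcp_rot"],s["force"],s["width"])
f=robot.grab_frame("side"); crop(f,200,120,320,210,6,"s13.png")
f=robot.grab_frame("wrist"); cv2.imwrite("pics/w13.png",f["pixels"]); np.save("w13.npy",f,allow_pickle=True)
E
```

```text
[614.2225449   93.91073057 179.0704814 ] [ 3.13100359 -0.003441    1.34390057] [ 0.42188335 -0.01645046  0.12915962] 65.29343945533002
```

View pics/s13.png

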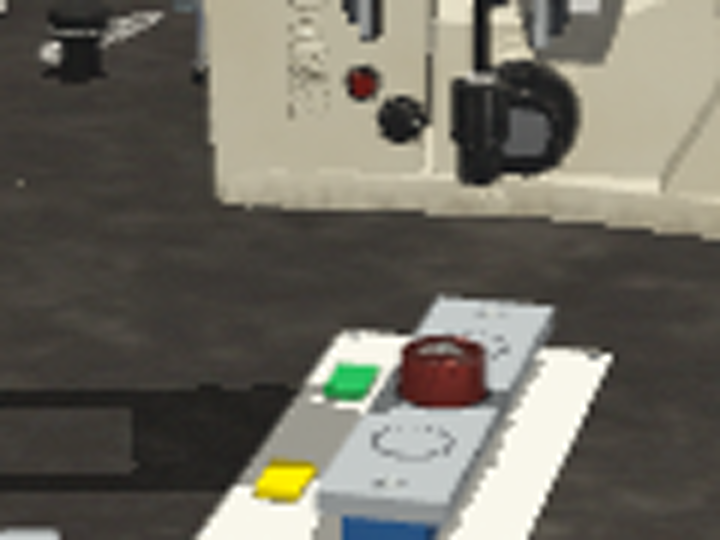

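View pics/w13.png

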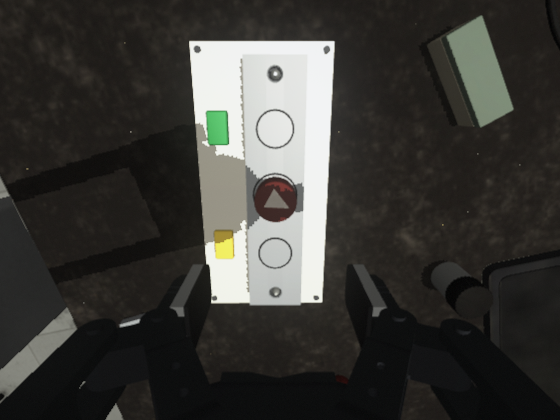

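```bash
python3 - <<'E'
from h import *
f=np.load("w13.npy",allow_pickle=True).item()
print("g",ray(f,275,129,29),"y",ray(f,275,253,29),"mid",(ray(f,275,129,29)+ray(f,275,253,29))/2,"red",ray(f,275.5,199,49))
yaw=1.3439; x=np.array([np.cos(yaw),np.sin(yaw)]);y=np.array([np.sin(yaw),-np.cos(yaw)])
p=np.array([614.2,93.9])
for n,t in (("green",(532,-169.5)),("coupon",(519.5,-274.5))): d=np.array(t)-p; print(n,x@d,y@d)
E
```

```text
g [624.2311411  153.95596117  29.        ] y [596.64946135  36.26801227  29.        ] mid [610.44030122  95.11198672  29.        ] red [611.25082216  96.40651036  49.        ]
green -275.14012517460816 -20.84014200769639
coupon -380.260829839908 -9.399536662225888
```

Request:
send_rows(
  rows=[
    [[-0.034,-0.002,0,0,75],[-0.034,-0.002,0,0,75],[-0.034,-0.002,0,0,75],[-0.034,-0.002,0,0,75],[-0.034,-0.002,0,0,75],[-0.034,-0.002,0.02,0,75],[-0.034,-0.002,0.03,0,75],[-0.036,-0.004,0.03,0,75],[0,0,0.02,0,75],[0,0,0,0,75]],
  ],
)

```text
t: 18.9
tcp_pos: [526.6, -168.9, 68.5]
tcp_rot: [-3.131, -0.002, 1.341]
force: [-0.4, -0.3, 1.2]
width: 60.2
```

Request:
send_rows(
  rows=[
    [[0,0,0,0,75]],
  ],
)

```text
t: 19.0
tcp_pos: [530.0, -168.8, 71.9]
tcp_rot: [-3.138, -0.001, 1.344]
force: [0.1, 0.4, 0.5]
width: 60.6
```

```bash
python3 - <<'E'
from h import *
s=robot.read_state();print(s["tcp_pos"],s["tcp_rot"],s["force"],s["width"])
f=robot.grab_frame("side"); crop(f,170,180,290,270,6,"s14.png")
E
```

```text
[ 530.02677384 -168.78713061   71.86692908] [-3.13776509e+00 -8.49558472e-04  1.34353230e+00] [0.13503734 0.43895447 0.48184534] 60.60898414808428
```

View pics/s14.png

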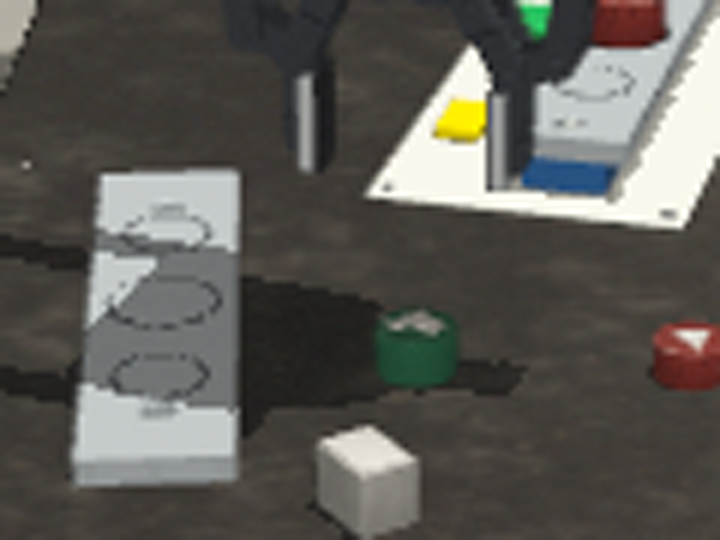

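Request:
send_rows(
  rows=[
    [[0,0.001,0.02,0,75],[0,0,0.02,0,75],[0,0,0.018,0,75],[0,0,0.0085,0,75],[0,0,0,0,90],[0,0,0,0,110],[0,0,0,0,130],[0,0,0,0,180],[0,0,0,0,255],[0,0,0,0,255]],
  ],
)

```text
t: 20.05
tcp_pos: [533.1, -169.8, 8.2]
tcp_rot: [3.139, 0.0, 1.344]
force: [-0.2, 0.4, 4.3]
width: 27.3
```

Request:
send_rows(
  rows=[
    [[0,0,0,0,255],[0,0,0,0,255],[0,0,-0.02,0,255],[0,0,-0.03,0,255],[0,0,-0.04,0,255],[0,0,0,0,255],[0,0,0,0,255]],
  ],
)

```text
t: 20.75
tcp_pos: [533.2, -170.1, 98.5]
tcp_rot: [3.138, 0.001, 1.344]
force: [-0.5, -0.2, -0.0]
width: 27.2
```

```bash
python3 - <<'E'
from h import *
s=robot.read_state();print(s["tcp_pos"],s["tcp_rot"],s["force"],s["width"])
f=robot.grab_frame("wrist"); crop(f,150,200,410,395,3,"w15.png"); np.save("w15.npy",f,allow_pickle=True)
E
```

```text
[ 533.16197206 -170.05342005   98.45860929] [3.13785286e+00 5.84462917e-04 1.34367677e+00] [-0.5253341  -0.23644772 -0.04776635] 27.17067456375536
```

View pics/w15.png

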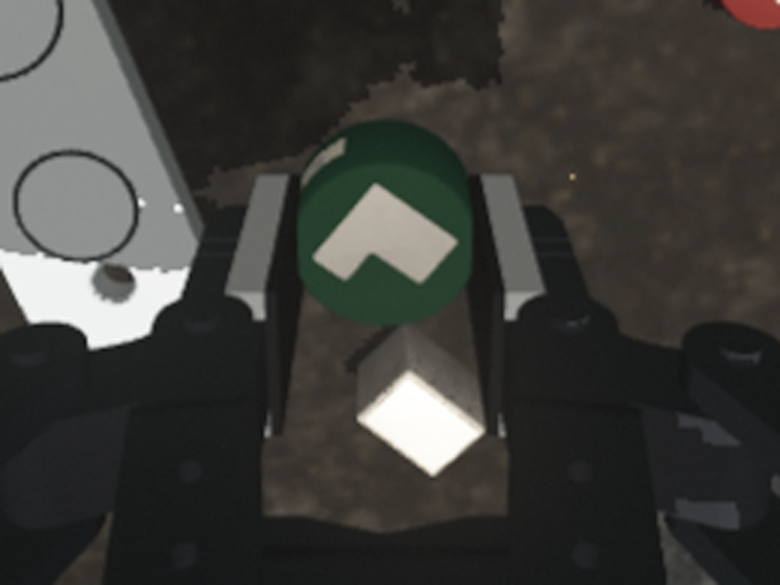

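```bash
python3 - <<'E'
from h import *
f=robot.grab_frame("side"); print("scope",ray(f,235.5,153.8,0),ray(f,310,158,0))
f=np.load("w15.npy",allow_pickle=True).item(); p=ray(f,278,281,98.5+11)
print(p-[533.2,-170.05,98.5])
yaw=1.3437; x=np.array([np.cos(yaw),np.sin(yaw)]);y=np.array([np.sin(yaw),-np.cos(yaw)])
d=np.array([624.4,154.2])-p[:2]; print(x@d,y@d)
E
```

```text
scope [498.63045694 437.08713772   0.        ] [733.29386043 401.42962725   0.        ]
[-0.30492857  0.58579047 11.        ]
335.95616784670415 16.282683171627802
```

Request:
send_rows(
  rows=[
    [[0.03,0.0013,0,0,255],[0.034,0.0015,0,0,255],[0.034,0.0015,0,0,255],[0.034,0.002,0,0,255],[0.034,0.002,0,0,255],[0.034,0.002,0,0,255],[0.034,0.002,0,0,255],[0.034,0.002,0,0,255],[0.034,0.001,0,0,255],[0.034,0.001,0,0,255]],
  ],
)

```text
t: 21.85
tcp_pos: [622.6, 155.2, 94.7]
tcp_rot: [-3.138, 0.002, 1.344]
force: [0.4, -1.4, -0.4]
width: 27.1
```

Request:
send_rows(
  rows=[
    [[0,0,0.0,0,255],[0,0,0.02,0,255],[0,0,0.02,0,255],[0,0,0.01,0,255],[0,0,0,0,255],[0,0,0,0,255]],
  ],
)

```text
t: 22.45
tcp_pos: [623.5, 153.6, 46.4]
tcp_rot: [-3.141, 0.001, 1.343]
force: [0.4, 0.0, 0.6]
width: 27.1
```

```bash
python3 - <<'E'
from h import *
s=robot.read_state();print(s["tcp_pos"],s["tcp_rot"],s["force"],s["width"])
f=robot.grab_frame("side"); crop(f,200,110,320,200,6,"s16.png")
f=robot.grab_frame("wrist"); crop(f,150,200,410,395,3,"w16.png"); np.save("w16.npy",f,allow_pickle=True)
E
```

```text
[623.46672976 153.57590198  46.40006895] [-3.14054752e+00  5.36535150e-04  1.34331179e+00] [0.44839845 0.00168772 0.60324035] 27.126018692039636
```

View pics/s16.png

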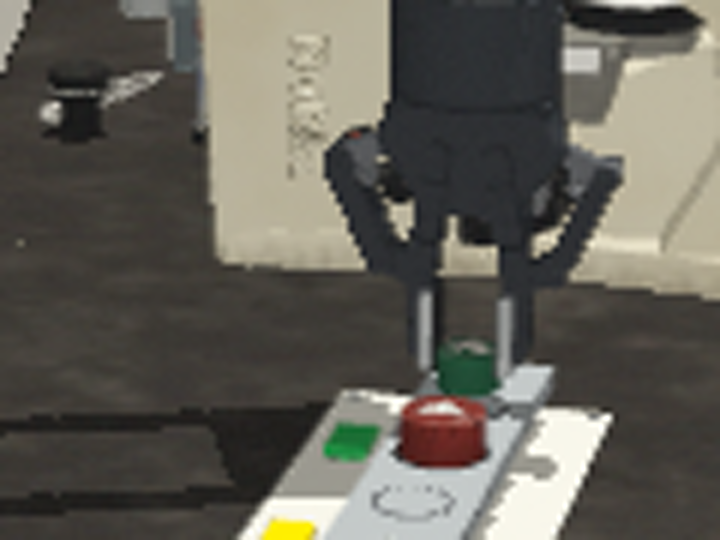

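View pics/w16.png

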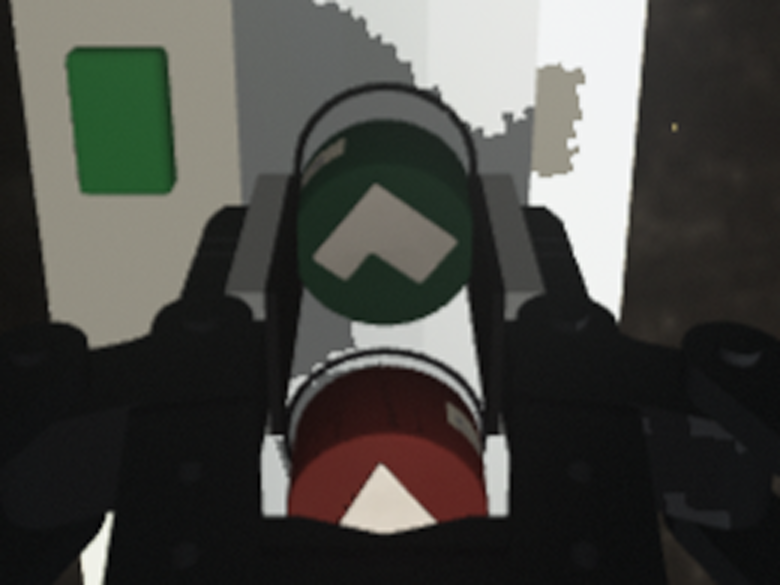

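Request:
send_rows(
  rows=[
    [[0,0,0.005,0,255],[0,0,0.003,0,255],[0,0,0,0,255],[0,0,0,0,255]],
  ],
)

```text
t: 22.95
tcp_pos: [623.6, 154.1, 38.8]
tcp_rot: [-3.141, 0.0, 1.344]
force: [-0.2, -0.9, -1.0]
width: 27.5
```

Request:
send_rows(
  rows=[
    [[0,0,0.001,0,255],[0,0,0.0005,0,255],[0,0,0,0,255]],
  ],
)

```text
t: 23.25
tcp_pos: [623.7, 154.1, 37.3]
tcp_rot: [-3.142, 0.0, 1.344]
force: [0.3, 0.9, -0.2]
width: 27.5
```

Request:
send_rows(
  rows=[
    [[0,0,0.001,0,255],[0,0,0,0,255],[0,0,0,0,255]],
  ],
)

```text
t: 23.55
tcp_pos: [623.8, 154.1, 37.2]
tcp_rot: [3.141, -0.0, 1.344]
force: [-2.8, 0.4, 5.6]
width: 27.4
```

Request:
send_rows(
  rows=[
    [[0,0,0,0,140],[0,0,0,0,110],[0,0,0,0,75],[0,0,0,0,75],[0,0,0,0,75],[0,0,-0.02,0,75],[0,0,-0.04,0,75],[0,0,-0.05,0,75],[0,0,-0.02,0,75],[0,0,0,0,75]],
  ],
)

```text
t: 24.55
tcp_pos: [626.7, 154.7, 171.0]
tcp_rot: [3.133, -0.004, 1.344]
force: [0.5, -0.3, -0.5]
width: 60.4
```

```bash
python3 - <<'E'
from h import *
s=robot.read_state();print(s["tcp_pos"],s["tcp_rot"],s["force"],s["width"])
f=robot.grab_frame("wrist"); crop(f,150,50,410,245,3,"w17.png"); np.save("w17.npy",f,allow_pickle=True)
E
```

```text
[626.70104867 154.6716916  170.99676104] [ 3.13321894 -0.00360974  1.34385701] [ 0.45061848 -0.32812251 -0.52343001] 60.42497546323785
```

View pics/w17.png

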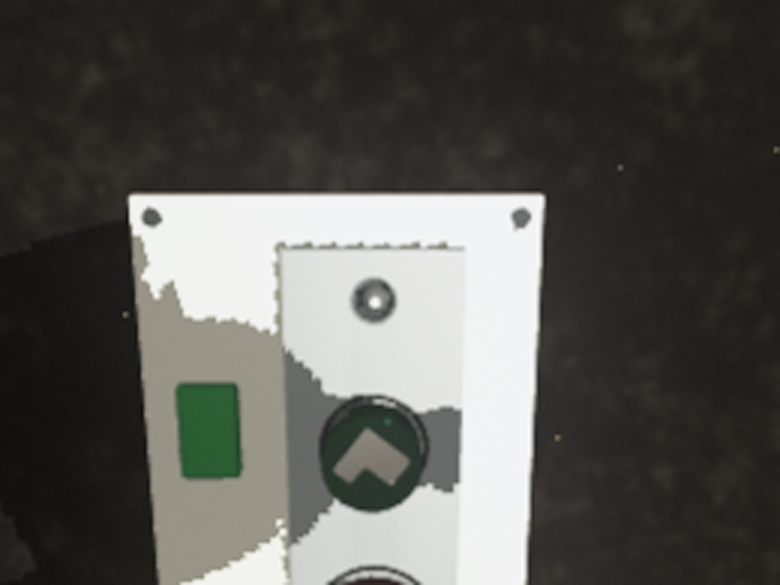

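```bash
python3 - <<'E'
from h import *
f=np.load("w15.npy",allow_pickle=True).item()
P=[ray(f,150+x/3-.33,200+y/3-.33,24)[:2] for x,y in ((357,420),(410,370),(485,430),(433,476))]
print(np.mean(P,0));
for a,b in ((0,1),(1,2),(3,2),(0,3)): d=P[b]-P[a]; print(np.hypot(*d),np.degrees(np.arctan2(d[1],d[0])))
yaw=1.3439; x=np.array([np.cos(yaw),np.sin(yaw)]);y=np.array([np.sin(yaw),-np.cos(yaw)])
d=np.array([519.7,-274.5])-[623.8,154.1]; print(x@d,y@d)
E
```

```text
[ 519.05619121 -275.73705613]
21.934702405826716 35.36246050850061
28.959095276032112 -56.39510507819257
21.26474811203534 34.92369055985657
28.78345065027598 -55.07071782374074
-441.03243220467454 -5.016347638386813
```

Request:
send_rows(
  rows=[
    [[-0.034,-0.0004,0,0,75],[-0.045,-0.0005,0,0,75],[-0.045,-0.0005,0,0,75],[-0.045,-0.0005,0,0,75],[-0.045,-0.0005,0,0,75],[-0.045,-0.0005,0,0,75],[-0.045,-0.0005,0,0,75],[-0.045,-0.0005,0,0,75],[-0.045,-0.0005,0,0,75],[-0.048,-0.001,0,0,75]],
  ],
)

```text
t: 25.6
tcp_pos: [517.1, -276.0, 164.0]
tcp_rot: [-3.138, -0.002, 1.344]
force: [0.9, -0.6, 0.1]
width: 60.6
```

Request:
send_rows(
  rows=[
    [[0,0,0,-0.14,75],[0,0,0.02,-0.14,75],[0,0,0.02,-0.14,75],[0,0,0.02,-0.14,75],[0,0,0.02,-0.14,75],[0,0,0.02,-0.133,75],[0,0,0,0,75],[0,0,0,0,75]],
  ],
)

```text
t: 26.4
tcp_pos: [517.8, -274.6, 64.8]
tcp_rot: [-3.14, -0.004, 2.174]
force: [0.4, -0.4, 0.7]
width: 60.5
```

```bash
python3 - <<'E'
from h import *
s=robot.read_state();print(s["tcp_pos"],s["tcp_rot"],s["force"],s["width"])
yaw=s["tcp_rot"][2]; x=np.array([np.cos(yaw),np.sin(yaw)]);y=np.array([np.sin(yaw),-np.cos(yaw)])
d=np.array([519.2,-275.2])-s["tcp_pos"][:2]; print(x@d,y@d)
f=robot.grab_frame("side"); crop(f,170,180,290,270,6,"s18.png")
E
```

```text
[ 517.75128247 -274.58736832   64.77178395] [-3.14002172 -0.00358048  2.17364488] [ 0.44682317 -0.42025374  0.68859337] 60.50437789218746
-1.3260494113894468 0.845986418933797
```

View pics/s18.png

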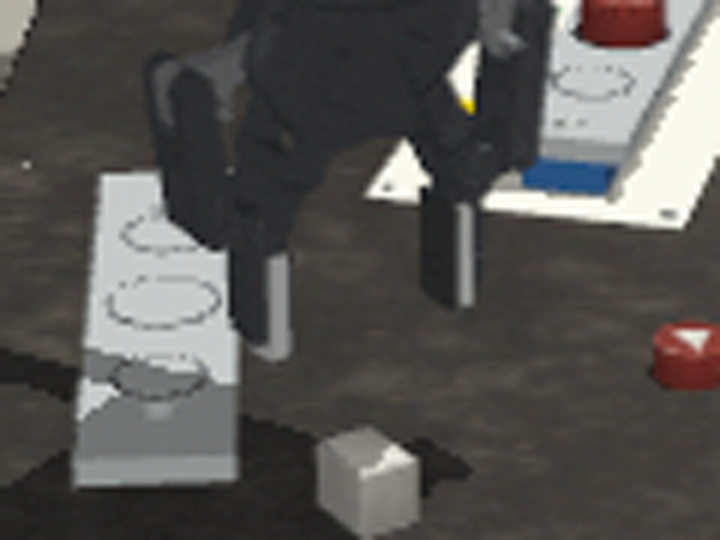

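Request:
send_rows(
  rows=[
    [[-0.001,0.001,0.02,0,75],[0,0,0.02,0,75],[0,0,0.012,0,75],[0,0,0.006,0,75],[0,0,0,0,90],[0,0,0,0,120],[0,0,0,0,150],[0,0,0,0,200],[0,0,0,0,255],[0,0,0,0,255]],
  ],
)

```text
t: 27.45
tcp_pos: [521.0, -276.0, 9.3]
tcp_rot: [3.141, 0.002, 2.177]
force: [-0.2, 0.1, 6.0]
width: 20.5
```

Request:
send_rows(
  rows=[
    [[0,0,0,0,255],[0,0,0,0,255],[0,0,-0.02,0,255],[0,0,-0.03,0,255],[0,0,-0.04,0,255],[0,0,0,0,255],[0,0,0,0,255]],
  ],
)

```text
t: 28.15
tcp_pos: [520.8, -275.9, 99.2]
tcp_rot: [3.141, 0.002, 2.177]
force: [-0.0, -0.4, -1.7]
width: 20.5
```

```bash
python3 - <<'E'
from h import *
s=robot.read_state();print(s["tcp_pos"],s["tcp_rot"],s["force"],s["width"])
f=robot.grab_frame("wrist"); crop(f,150,200,410,395,3,"w19.png"); np.save("w19.npy",f,allow_pickle=True)
E
```

```text
[ 520.80232671 -275.85524913   99.16055612] [3.14072713e+00 2.03312504e-03 2.17678323e+00] [-7.17860842e-04 -4.17837968e-01 -1.74144737e+00] 20.53295048364195
```

View pics/w19.png

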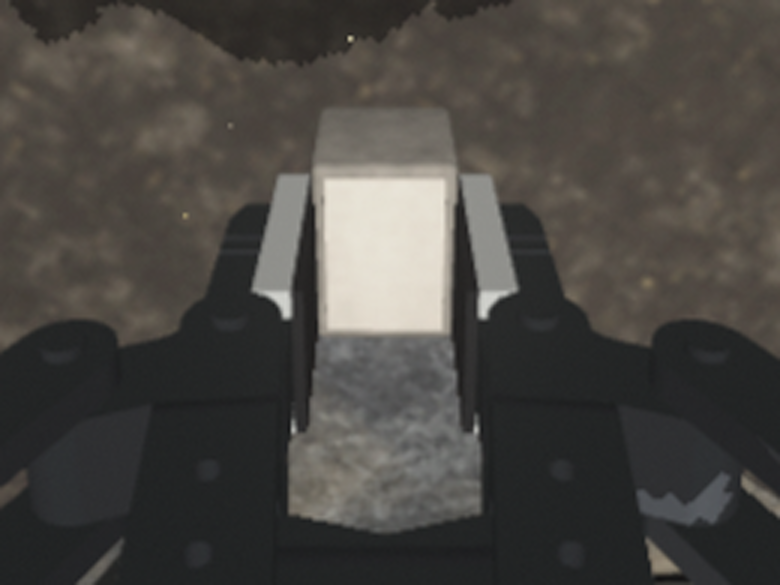

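```bash
python3 - <<'E'
from h import *
f=np.load("w19.npy",allow_pickle=True).item(); p=ray(f,278,283.5,99.2+14.8)
o=p[:2]-[520.8,-275.9]
A=lambda yaw:(np.array([np.cos(yaw),np.sin(yaw)]),np.array([np.sin(yaw),-np.cos(yaw)]))
x,y=A(2.177); ox,oy=x@o,y@o; print(ox,oy)
x,y=A(1.344); d=np.array([597.3,37.3])-[520.8,-275.9]; print(x@d-ox,y@d-oy)
E
```

```text
2.0471442215542814 -0.7863019296941036
320.33392015662935 4.902043708451014
```

Request:
send_rows(
  rows=[
    [[0,0,0,0.14,255],[0,0,0,0.14,255],[0,0,0,0.14,255],[0,0,0,0.14,255],[0,0,0,0.14,255],[0,0,0,0.133,255],[0.03,0.0005,0,0,255],[0.035,0.0005,0,0,255],[0.035,0.0005,0,0,255],[0.035,0.0005,0,0,255]],
  ],
)

```text
t: 29.2
tcp_pos: [551.1, -142.9, 95.9]
tcp_rot: [-3.137, -0.001, 1.343]
force: [1.6, 0.1, -2.2]
width: 20.7
```

Request:
send_rows(
  rows=[
    [[0.035,0.0005,0,0,255],[0.035,0.0005,0,0,255],[0.035,0.0005,0,0,255],[0.035,0.0005,0,0,255],[0.0305,0.0005,0,0,255],[0.015,0,0,0,255],[0,0,0.01,0,255],[0,0,0.02,0,255],[0,0,0.02,0,255],[0,0,0,0,255]],
  ],
)

```text
t: 30.2
tcp_pos: [593.0, 34.2, 44.4]
tcp_rot: [-3.133, 0.003, 1.343]
force: [-0.5, -0.2, -1.5]
width: 20.7
```

Request:
send_rows(
  rows=[
    [[0,0,0,0,255]],
  ],
)

```text
t: 30.3
tcp_pos: [595.6, 34.4, 47.1]
tcp_rot: [-3.139, 0.001, 1.343]
force: [-0.7, -0.2, -1.1]
width: 20.8
```

```bash
python3 - <<'E'
from h import *
s=robot.read_state();print(s["tcp_pos"],s["tcp_rot"],s["force"],s["width"])
f=robot.grab_frame("side"); crop(f,200,110,320,200,6,"s20.png")
f=robot.grab_frame("wrist"); crop(f,150,150,410,345,3,"w20.png"); np.save("w20.npy",f,allow_pickle=True)
E
```

```text
[595.61387357  34.43977802  47.13689831] [-3.13857128e+00  1.08395765e-03  1.34266717e+00] [-0.70872279 -0.24778009 -1.11945403] 20.846617669226866
```

View pics/s20.png

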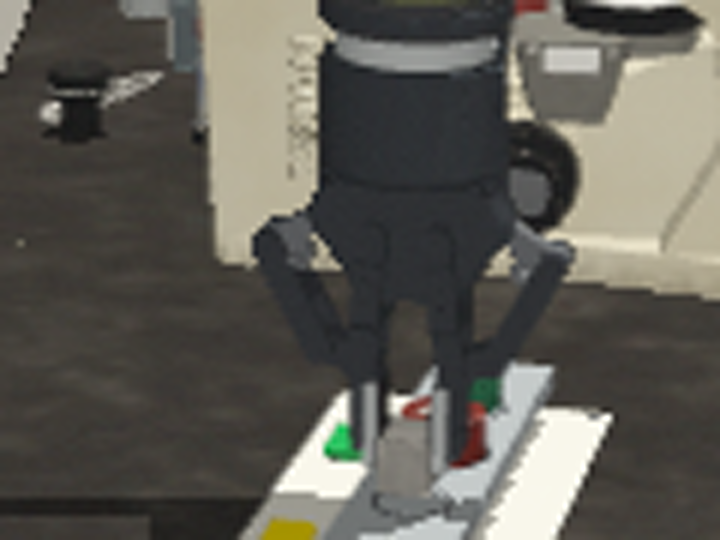

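View pics/w20.png

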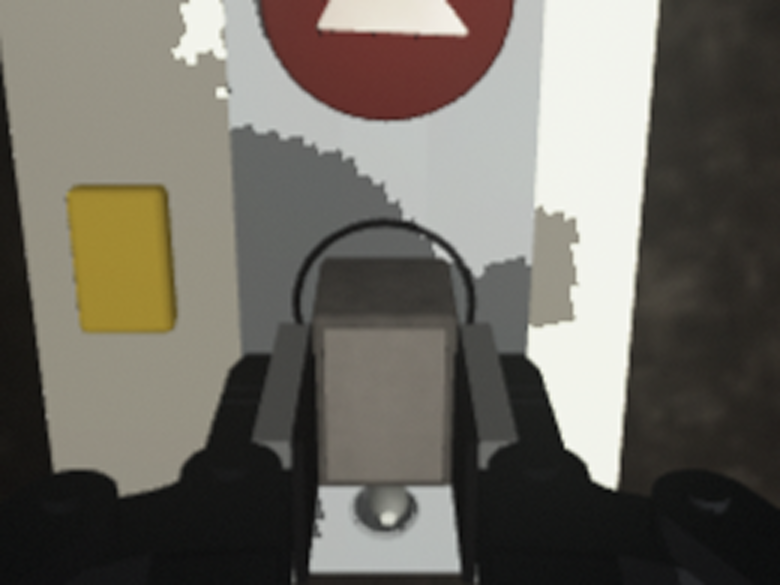

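Request:
send_rows(
  rows=[
    [[0,0,0.005,0,255],[0,0,0.0035,0,255],[0,0,0,0,255],[0,0,0,0,255]],
  ],
)

```text
t: 30.8
tcp_pos: [596.9, 35.7, 39.9]
tcp_rot: [3.142, -0.0, 1.344]
force: [-0.7, 0.2, -0.9]
width: 20.9
```

Request:
send_rows(
  rows=[
    [[0,0,0.001,0,255],[0,0,0,0,255],[0,0,0,0,255]],
  ],
)

```text
t: 31.1
tcp_pos: [597.0, 35.7, 38.9]
tcp_rot: [3.141, -0.0, 1.344]
force: [-0.3, -0.6, -1.7]
width: 21.0
```

Request:
send_rows(
  rows=[
    [[0,0,0.001,0,255],[0,0,0.0005,0,255],[0,0,0,0,255],[0,0,0,0,255]],
  ],
)

```text
t: 31.5
tcp_pos: [597.1, 35.7, 38.3]
tcp_rot: [3.141, -0.0, 1.344]
force: [-0.7, 0.5, 6.0]
width: 20.8
```

Contact again, so I'll release and lift.

Request:
send_rows(
  rows=[
    [[0,0,0,0,150],[0,0,0,0,120],[0,0,0,0,90],[0,0,0,0,75],[0,0,0,0,75],[0,0,-0.02,0,75],[0,0,-0.04,0,75],[0,0,-0.05,0,75],[-0.03,0,-0.03,0,75],[-0.03,0,0,0,75]],
  ],
)

```text
t: 32.5
tcp_pos: [587.2, -23.1, 183.0]
tcp_rot: [3.13, -0.001, 1.346]
force: [0.7, -0.4, 0.3]
width: 60.1
```

Request:
send_rows(
  rows=[
    [[-0.03,0,-0.02,0,75],[0,0,0,0,75],[0,0,0,0,75]],
  ],
)

```text
t: 32.8
tcp_pos: [576.8, -52.4, 197.7]
tcp_rot: [3.14, -0.001, 1.342]
force: [-0.1, -0.4, -0.9]
width: 60.4
```

```bash
python3 - <<'E'
from h import *
s=robot.read_state();print(s["t"],s["tcp_pos"],s["tcp_rot"],s["force"],s["width"])
f=robot.grab_frame("side"); crop(f,160,110,360,230,4,"s21.png"); cv2.imwrite("pics/side_end.png",f["pixels"])
f=robot.grab_frame("wrist"); crop(f,160,0,400,180,3,"w21.png"); np.save("w21.npy",f,allow_pickle=True)
E
```

```text
32.8 [576.79311208 -52.4281529  197.72190109] [ 3.14047641e+00 -6.56028851e-04  1.34204417e+00] [-0.09616871 -0.44987796 -0.90793225] 60.42915012126899
```

View pics/s21.png

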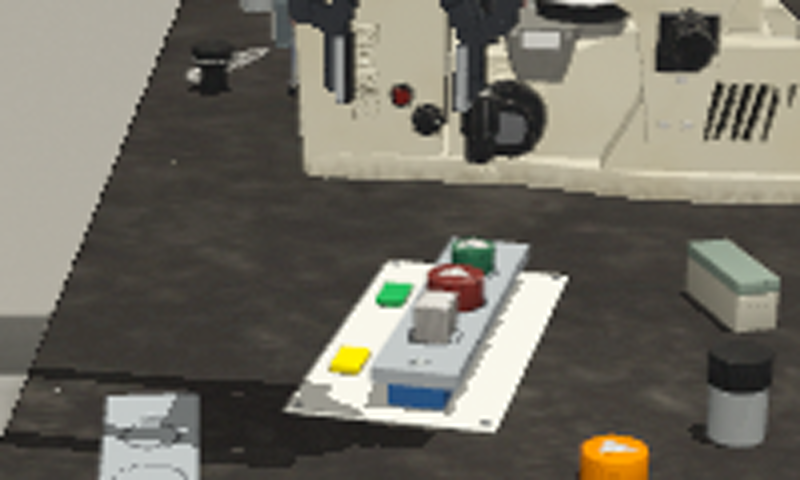

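View pics/w21.png

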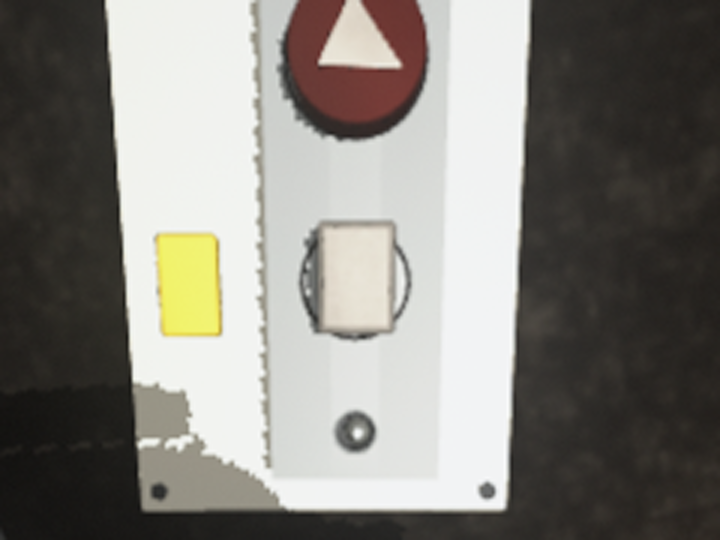

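```bash
python3 - <<'E'
from h import *
f=np.load("w21.npy",allow_pickle=True).item()
print("coupon",ray(f,160+357/3-.33,277/3-.33,53),"want 597.4 37.3")
f=np.load("w17.npy",allow_pickle=True).item()
print("green",ray(f,150+372/3-.33,50+457/3-.33,47),"want 624.4 154.2")
f=robot.grab_frame("side")
print("black",ray(f,168,287,16),f["pixels"][287,168])
robot.job_done()
E
```

```text
coupon [597.47632912  37.69494846  53.        ] want 597.4 37.3
green [623.91551758 156.07294337  47.        ] want 624.4 154.2
black [ 414.03073428 -384.61013479   16.        ] [211 221 225]
the job is handed in; nothing more can be done
```

The photo setup is done and the job was handed in after about 33 s of the 90 s allowed. The matching plate (holes 210 mm apart) is on the bar over both pins. The red mount stands on the middle circle, the green mount beside the green tag and the coupon beside the yellow tag. The gripper has let go and is about 200 mm above the worktop.

| Part | Measured offset from its place | Limit |
|---|---|---|
| Plate (middle of its end circles) | about 1 mm | 6 mm |
| Red mount | about 1.5 mm | 12 mm |
| Green mount | about 2 mm | 12 mm |
| Coupon | about 0.5 mm | 12 mm |

- **Plate:** the pictures show it flat on the bar with a pin in each hole. I did not measure its height or tilt beyond that.
- **Camera agreement:** camera estimates of the same point differed by a few millimetres, mostly in y, so treat the offsets above as good to a few millimetres.
- **Gripper reading:** it showed 1.5 to 3 mm less than each part's known size. The grips held regardless.
- **Black mount and canister:** I never approached either one. The canister looks unmoved in the last side picture. My last check on the black mount sampled only one pixel in the side picture, so it does not confirm its exact position.

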